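# Clamp a brick slice on the microscope stage

## Task

Clamp the slice of brick on the desk microscope's stage. Swing the spring clip up until it stays open, slide the slice along the stage beneath it and press it home into the steel corner stop with a light push, about 4 N, so that you feel it bear on the back bar and the side bar together, then bring the clip down by hand, without letting it snap, until its foot holds the slice, and let go. The slice is brittle, so do not drop it and never push it harder than 8 N against a bar; press the clip down gently, and leave the other things on the desk alone.

Things in the scene. Friction and masses are not known exactly. Their poses are not given: they have to be found in the camera images.
- stage: Grey base plate of a desk microscope, fixed: 300 x 120 mm, 12 mm thick (top at z = 12 mm). Origin on the desk below the sample area; x runs along the plate from its open front edge (x = -100 mm) to the clip and the rear edge (x = +200 mm), y to the left, z up. An 18 mm thick column, 227 mm tall, stands at x = 174, y = -34 mm; its boom and the tube are swung away to the back.
- back_bar: Back bar of the steel corner stop on the stage's top: 62 mm wide (along y), 8 mm deep, 5 mm high. Its face looks to the stage's front; origin at the foot of that face, in its middle, at x = 60, y = 0, z = 12 mm in the stage's frame; axes as the stage's. With a short edge of the slice against it, the slice's centre is 55 mm in front (x = -55, z = 4 mm).
- side_bar: Left side bar of the corner stop on the stage's top: 45 mm long (along x), 8 mm wide, 5 mm high; it meets the back bar and ends 45 mm in front of it. Its face looks to the right (-y); origin at the foot of that face, in its middle, at x = 37.5, y = 25, z = 12 mm in the stage's frame; axes as the stage's. With a long edge of the slice against it, the slice's centre is at y = -25 mm.
- clip (a joint): Angle of the clip (rad): 0 down on its own stop, 0.085 with its foot on the slice, 1.45 fully up. Hinge axis along the stage's y. The spring works over centre: below 0.75 rad it pulls the clip shut, above it drives it up to the upper stop, where it stays; up to 0.29 Nm at either end. About 5 N at the barrel start it from either end; the foot clamps with about 6 N. Let go midway it snaps.
- hinge (a point): Middle of the clip's hinge axis, behind the corner stop: at x = 85, y = 0, z = 28 mm in the stage's frame; does not move.
- barrel (a point): Centre of the clip's grip: a dark steel cross barrel 12 mm thick, 24 mm long along the stage's y, its flat ends free so that it can be pinched end to end from above and turns between the fingers, on the upturned end of the steel leaf. Clip at 0: 64 mm in front of the hinge axis and 5.5 mm above it (21.5 mm above the stage's top); fully up: 64 mm above the hinge axis.
- foot: The clip's foot: a black rubber cross bar 8 mm thick, 34 mm long along the stage's y, under the leaf 45 mm in front of and 8 mm below the hinge axis with the clip at 0. Origin in its middle. With the clip at 0 its underside is 4 mm above the stage's top; it turns with the clip.
- slice: Flat sawn slice of red brick, a plain plate 110 x 50 x 8 mm, about 90 g (it varies), lying flat on the desk to the left or the right of the microscope. Origin in its centre (4 mm above what it lies on), x along its length, z across its thickness; either face may be up and either end may go first.
- half_brick: Half brick 105 x 100 x 65 mm on the desk on the other side of the microscope from the slice. Origin under its centre. Leave alone.
- pen_pot: Black pen pot with pens, 68 mm across, 100 mm high (150 mm with the pens). Origin under its centre. Leave alone.
- fragment: Small piece of brick 75 x 50 x 38 mm. Origin under its centre. Leave alone.

How it is judged (in metres and radians):
On the way, in this order (a step that is already met when the one before it is completed fails the run):
1. the clip is up and stays open by itself (value of joint clip above 1.3 rad and distance between the grasp point and barrel above 0.04 m), for 0.2 s.
2. with the clip open, the slice lies home in the corner stop and bears on both bars at once (x of slice in the frame of back_bar between -0.057 and -0.053 m and y of slice in the frame of side_bar between -0.027 and -0.023 m and z of slice in the frame of back_bar between 0.002 and 0.006 m and angle between the x axis of slice and the x axis of stage, either way round below 0.05 rad and value of joint clip above 1.2 rad and contact force between each of back_bar, side_bar and slice above 1 N), for 0.1 s.
At the end, for the whole second after the job is handed in: The slice lies flat on the stage, its edges within 2 mm of both bars of the corner stop and within 0.05 rad of square; the clip is down on it (below 0.13 rad), its foot pressing on it with more than 2 N; everything is at rest (x of slice in the frame of back_bar between -0.057 and -0.053 m and y of slice in the frame of side_bar between -0.027 and -0.023 m and z of slice in the frame of back_bar between 0.002 and 0.006 m and angle between the x axis of slice and the x axis of stage, either way round below 0.05 rad and value of joint clip below 0.13 rad and contact force between foot and slice above 2 N and linear speed of slice below 0.01 m/s); the robot touches nothing.
It fails at once if the slice is pushed or knocked against a bar of the corner stop with more than 8 N (contact force between any of back_bar, side_bar and slice above 8 N).
It fails at once if the clip's foot presses on the slice with more than 15 N (contact force between foot and slice above 15 N).
It fails at once if the clip is let snap shut (falls faster than 2 rad/s while still above 0.25 rad) (velocity of joint clip below -2 rad/s and value of joint clip above 0.25 rad).
It fails at once if the slice is dropped or flung (faster than 0.35 m/s out of the fingers) (linear speed of slice above 0.35 m/s and contact force between the fingers and slice below 0.1 N).
It fails at once if the half brick, the pen pot or the brick fragment is moved by more than 15 mm (distance of any of half_brick, pen_pot, fragment from where it was at the start of the episode above 0.015 m).
It also fails if it takes over 72 s, if anything falls off the work surface, if the arm or the gripper's body presses on something with over 40 N, if the wrist force passes 120 N, or if a joint passes its speed limit or range.

## Robot

A 6-joint arm with a two-finger parallel gripper is mounted at the origin on the work surface. World frame = base frame: x ahead of the robot, y to its left, z up, the work surface at z = 0. Lengths are in m, angles in degrees, forces in N, time in s.
With the tool pointing down it reaches from about 0.3 to 1 m from the base axis. Payload 5.1 kg.
Tool frame: the origin (TCP) lies at the very end of the fingers, on their centre line; the grasp point (between the pads) lies arm.grasp_offset behind it (arm.grasp_offset is the distance from the TCP to the grasp point, in m); x points along the fingers, y is the direction in which the jaws open and shut, and the axes are right-handed (so a half turn about x gives the same grasp; the last joint's range is limited). The gripper opens to 95 mm and grips with 3 to 60 N. Pads are 20 mm wide; open, the fingers measure 119 mm over their backs; the gripper's body (75 mm by 180 mm) begins 59 mm behind the grasp point.
Start: joints at [58.923, 7.093, 94.555, -0, 78.352, -4.733], TCP at [0.288, 0.582, 0.215] pointing down, gripper open.
Joint ranges: [-149.61, 149.61], [-58.7, 133.49], [1.44, 155.28], [-77.14, 257.14], [18.33, 153.61], [-166.67, 166.67]. Speed limits (degrees/s): [147.25, 147.25, 180, 180, 180, 180].

## Interface

Orientations are given as a 3x3 rotation matrix whose columns are the frame's x, y, z axes.
In Python, from plant import arm gives the robot as it stands.
- The arm moves only by the shell command python3 -m crank 'ROWS' [OPENING] [FORCE]. ROWS is JSON, a list that holds one entry, the list of rows, each a list of 6 numbers: the shift along the tool's x, y, z in units of 500 mm (1.0 is 500 mm), then the turn, a rotation vector about the tool's x, y, z in units of pi rad (1.0 is pi rad). A call has 1 to 12 rows; each row is the pose to reach, as a shift and turn from the pose commanded when the call began, along the tool's axes at that moment, turning the shorter way round; what a row does not reach only later rows make up. A row lasts 1/10 s, in which the tool goes at most 50 mm and 8.59 degrees, less where a joint would pass 70% of its speed; a pose out of reach is approached as far as the arm can. A call with a number of a shift or a turn outside -1 to 1 is refused whole. A call with a gripper value outside its range is refused whole. OPENING is the opening, from 0 (shut) to 1 (fully open), set as the call begins (- or left out, the last holds). The fingers move at their own pace and stop on an object; FORCE is the grip in N (left out, the last holds). Time passes only in rows, so rows that repeat a pose let the fingers close. It gives the time, the measured TCP pose, the force and the opening at its end, in the units of the state.
- arm.observe(): the state, without advancing time (a new reading comes with each control period).
- arm.grab_frame(name): name is "scene" or "top"; returns (picture, depth): 420x560x3 uint8, blue, green, red; 420x560 float32, m along the optical axis (not along the pixel's ray), 0 where there is no reading.
- arm.camera_info(name): a dict with "vertical_fov" (degrees; the focal length in pixels is half the picture's height over the tangent of half this angle, whatever the lens; pixels are square), "cx", "cy" (the principal point, pixels), "position" and "attitude" of the camera in the world. Camera axes: x right, y up, looking along -z (the intrinsics and any distortion apply to the point x, -y, -z); pixel columns grow to the right and rows downward; lengths in m; the calibration is good to about 2 mm. A picture is of the moment at which its call begins. camera_info takes no time and is no camera call.
- arm.job_done(): hands the job in, once; it reports no verdict.
The state is a dict: "time": time; "q": joint angles; "dq": joint speeds; "tau": joint torques, N m; "ee_pos": TCP position; "tcp_rot": TCP orientation; "force": force on the tool from outside, world axes, zero at the start; "torque": the same for the moment, N m; "grip_width": finger opening in m.
Only numpy, scipy, OpenCV 4.12 (cv2) and the standard library are available. Lean on these libraries where they do the work, as an engineer would, in place of code of your own. Each camera call takes 0.05 s, during which the arm holds its last target.

## Working session

There is one attempt and no reset: what is moved stays moved. The work goes in short steps, Python scripts to look and compute and a shell command to move; the robot and the scene stay as the last step left them, time stands still between calls to the robot, and variables do not carry over. Pictures are saved under pics/ and viewed, and the job is handed in when it is done.

```bash
ls; mkdir -p pics
python3 - <<'E'
from plant import arm
import cv2,numpy as np
print(arm.observe()); print(arm.grasp_offset)
for n in("scene","top"):
    print(n,arm.camera_info(n))
    p,d=arm.grab_frame(n); cv2.imwrite(f"pics/{n}0.png",p); np.save(f"pics/{n}0.npy",d)
E
```

```text
pics
{'time': 0.0, 'q': array([ 5.89228732e+01,  7.13323752e+00,  9.46342326e+01, -8.95655806e-04,
        7.83528087e+01, -4.73265434e+00]), 'dq': array([-0.00844717,  0.06709718, -0.04470534, -0.10579627, -0.02873936,
       -0.0175918 ]), 'tau': array([ 2.08560878e-04, -4.17598379e+01, -3.59935319e+01,  7.76244351e-02,
        4.91763640e-02, -1.75921209e-04]), 'ee_pos': array([0.28814088, 0.58191679, 0.21338843]), 'tcp_rot': array([[-1.07050733e-03,  4.43762938e-01,  8.96143576e-01],
       [-1.80586316e-03,  8.96141770e-01, -4.43764201e-01],
       [-9.99997796e-01, -2.09336550e-03, -1.57951193e-04]]), 'force': array([-0.55540126,  0.13039024, -0.08112236]), 'torque': array([-0.00544515,  0.00698681,  0.00404704]), 'grip_width': 0.09494190684983388}
0.0188
scene {'vertical_fov': 56.36965406201117, 'cx': 271.6787479519919, 'cy': 213.4777425198004, 'position': array([ 1.11314735, -0.37985778,  0.91359298]), 'attitude': array([[ 0.56115775, -0.64794876,  0.51503824],
       [ 0.82769238,  0.44320599, -0.34422924],
       [-0.00522512,  0.61946013,  0.78501073]])}
top {'vertical_fov': 57.27119911191646, 'cx': 276.9801624034303, 'cy': 209.46099792231522, 'position': array([ 0.35931234, -0.01370896,  0.90651087]), 'attitude': array([[ 0.02147678,  0.97490175, -0.22159722],
       [-0.99976852,  0.02065766, -0.00601371],
       [-0.00128509,  0.22167508,  0.97511974]])}
```

View pics/scene0.png

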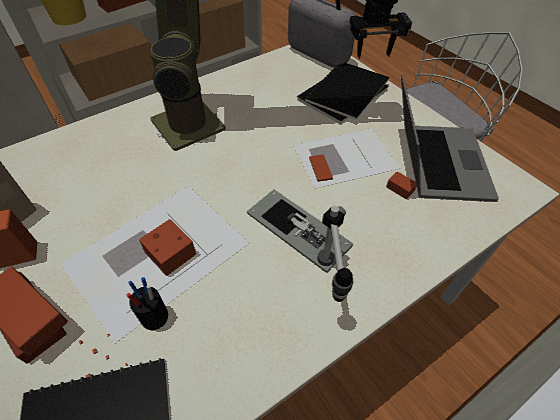

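View pics/top0.png

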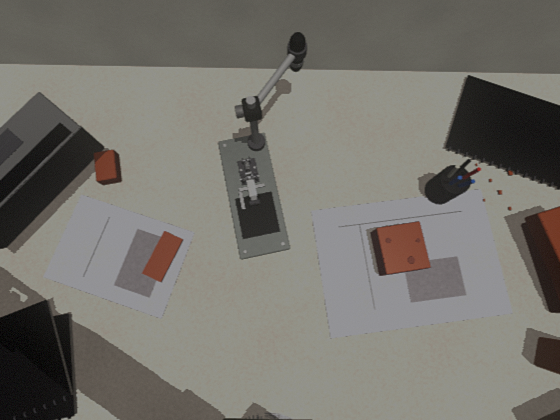

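The top view (up = +x, right = -y) shows the stage around (255,195) with its black sample area at (258,215) and the clip at (250,185). The slice lies at (162,256), to the left. The half brick is at (402,247), the pen pot at (447,184) and the fragment at (107,167).

```bash
cat > h.py <<'E'
import cv2,numpy as np
from plant import arm
def cam(n):
    c=arm.camera_info(n); f=210/np.tan(np.radians(c["vertical_fov"]/2)); return f,c["cx"],c["cy"],np.array(c["position"]),np.array(c["attitude"])
def ray(n,uv):
    f,cx,cy,P,R=cam(n); uv=np.atleast_2d(uv).astype(float)
    d=np.c_[(uv[:,0]-cx)/f,-(uv[:,1]-cy)/f,-np.ones(len(uv))]@R.T
    return P,d
def onplane(n,uv,z):
    P,d=ray(n,uv); return P+d*((z-P[2])/d[:,2])[:,None]
def cloud(n,D):
    v,u=np.mgrid[0:420,0:560]; P,d=ray(n,np.c_[u.ravel(),v.ravel()]); return (P+d*D.ravel()[:,None]).reshape(420,560,3)
def proj(n,X):
    f,cx,cy,P,R=cam(n); c=(np.atleast_2d(X)-P)@R; return np.c_[cx+f*c[:,0]/-c[:,2],cy-f*c[:,1]/-c[:,2]]
E
python3 - <<'E'
from h import *
for n,box in(("top",(120,220,200,295)),("scene",(295,145,345,190))):
    p=cv2.imread(f"pics/{n}0.png"); hsv=cv2.cvtColor(p,cv2.COLOR_BGR2HSV)
    m=((hsv[...,0]<14)&(hsv[...,1]>120)&(hsv[...,2]>60)).astype(np.uint8)
    k=np.zeros_like(m);x0,y0,x1,y1=box;k[y0:y1,x0:x1]=m[y0:y1,x0:x1]
    c=max(cv2.findContours(k,0,cv2.CHAIN_APPROX_NONE)[0],key=cv2.contourArea)
    # plane contour top face
    q=onplane(n,c[:,0,:],0.008)[:,:2].astype(np.float32)
    print(n,"slice",cv2.minAreaRect(q*1000))
    # stage
    D=np.load(f"pics/{n}0.npy"); C=cloud(n,D)
    if n=="top":
        sb=np.median(C[200:290,85:120,2]);print("paper z",sb, "slice z",np.median(C[k>0][:,2]))
        for v,u in((250,250),(150,230),(210,258),(240,270)):print(C[v,u])
        cv2.imwrite("pics/z1.png",cv2.resize(p[60:280,130:310],None,fx=3.3,fy=2.7,interpolation=cv2.INTER_NEAREST))
        cv2.imwrite("pics/z1.png",cv2.resize(p[80:270,190:310],None,fx=3.1,fy=3.1,interpolation=cv2.INTER_CUBIC))
    else: cv2.imwrite("pics/z2.png",cv2.resize(p[180:310,235:365],None,fx=4.5,fy=4.5,interpolation=cv2.INTER_CUBIC))
E
```

```text
top slice ((447.04736328125, 257.0068664550781), (48.49520492553711, 108.08399963378906), 66.77485656738281)
paper z -0.0001560439425126181 slice z 0.006972683919253986
[0.46438462 0.05253457 0.01242039]
[0.71181806 0.11151631 0.00956773]
[0.56078427 0.03714729 0.0099094 ]
[0.48912142 0.00661917 0.01036802]
scene slice ((447.83074951171875, 255.80020141601562), (48.91196823120117, 110.29252624511719), 66.9083480834961)
```

View pics/z1.png

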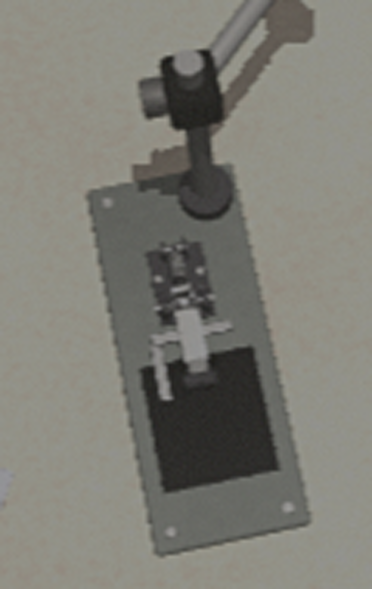

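View pics/z2.png

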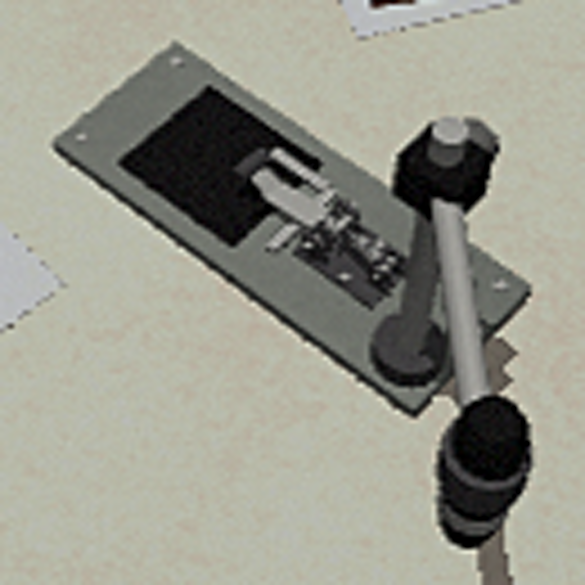

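The crops show the stage plate's corners in the top picture near (219,141), (241,259), (290,248) and (265,133). The corner stop is at about (243,195) and the dark barrel at about (254,202). I'll fit the plate edges to sub-pixel accuracy in both views.

```bash
cat > st.py <<'E'
from h import *
def fit(n,g,a,b,zs=0.012,lo=.12,hi=.88):
    # points of strongest gradient along normal at samples of a->b (pixel, approx)
    a=np.array(a,float);b=np.array(b,float);t=(b-a)/np.linalg.norm(b-a);nn=np.array([-t[1],t[0]])
    off=np.arange(-5,5.01,.25);pts=[]
    for s in np.linspace(lo,hi,60):
        q=(a+(b-a)*s)+off[:,None]*nn
        v=cv2.remap(g,q[:,0].astype(np.float32)[None],q[:,1].astype(np.float32)[None],cv2.INTER_LINEAR)[0]
        v=cv2.GaussianBlur(v[None],(0,0),3)[0]
        d=np.abs(np.gradient(v));i=np.argmax(d); 
        if 2<i<len(d)-3: pts.append(q[i])
    W=onplane(n,np.array(pts),zs)[:,:2].astype(np.float32)
    l=cv2.fitLine(W,cv2.DIST_HUBER,0,.001,.001).ravel()
    r=(W-l[2:])@np.array([-l[1],l[0]])
    return l,np.std(r),len(pts)
def meet(l,m):
    A=np.c_[l[:2],-m[:2]];s=np.linalg.solve(A,m[2:]-l[2:]);return l[2:]+s[0]*l[:2]
if __name__=="__main__":
  for n,co in(("top",[(219,141),(241,259),(290,248),(265,133)]),("scene",[(247.5,212.5),(274.5,190),(352.5,245),(327,271)])):
    p=cv2.imread(f"pics/{n}0.png")
    g=cv2.cvtColor(p,cv2.COLOR_BGR2HSV)[...,1].astype(np.float32)+0
    g=cv2.cvtColor(p,cv2.COLOR_BGR2GRAY).astype(np.float32)
    L=[]
    for i in range(4):
        l,s,k=fit(n,g,co[i],co[(i+1)%4]);L.append(l);print(n,i,np.degrees(np.arctan2(l[1],l[0]))%180,s*1e3,k)
    Q=[meet(L[i-1],L[i]) for i in range(4)]
    print(np.round(Q,4).tolist(),[round(float(np.linalg.norm(Q[i]-Q[(i+1)%4])),4) for i in range(4)],np.mean(Q,0))
E
python3 st.py
```

```text
top 0 13.081094 0.5335079 60
top 1 103.08741 0.31010172 60
top 2 13.3630295 0.42719662 60
top 3 105.674545 4.530522 60
[[0.7311000227928162, 0.1436000019311905], [0.44130000472068787, 0.07620000094175339], [0.46880000829696655, -0.04190000146627426], [0.7634999752044678, 0.02810000069439411]] [0.2974, 0.1213, 0.3029, 0.1199] [0.60117793 0.05150577]
scene 0 103.71399 0.6562317 60
scene 1 17.724573 5.53266 60
scene 2 101.689514 4.311425 60
scene 3 13.2105665 0.39378357 60
[[0.47279998660087585, -0.04659999907016754], [0.44780001044273376, 0.055799998342990875], [0.7376000285148621, 0.14839999377727509], [0.7638000249862671, 0.021700000390410423]] [0.1054, 0.3043, 0.1294, 0.299] [0.6055026  0.04482767]
```

```bash
cat >> h.py <<'E'
TH=np.radians(13.15); O=np.array([0.5525,0.0401])
EX=np.array([np.cos(TH),np.sin(TH)]);EY=np.array([-EX[1],EX[0]])
def S(x,y,z): # stage mm -> world
    return np.r_[O+EX*x/1e3+EY*y/1e3,z/1e3]
def toS(w): 
    d=np.asarray(w)[:2]-O; return np.array([d@EX,d@EY])*1e3
def box(x0,x1,y0,y1,z):return [S(x0,y0,z),S(x1,y0,z),S(x1,y1,z),S(x0,y1,z)]
def overlay(n,p,polys,crop,k,fn):
    x0,y0,x1,y1=crop; im=cv2.resize(p[y0:y1,x0:x1],None,fx=k,fy=k,interpolation=cv2.INTER_CUBIC)
    for P,c in polys:
        q=(proj(n,np.array(P))-[x0,y0]+.5)*k-.5
        cv2.polylines(im,[np.round(q*8).astype(np.int32)],True,c,1,cv2.LINE_AA,3)
    cv2.imwrite(fn,im)
E
python3 - <<'E'
from h import *
polys=[(box(-100,200,-60,60,12),(0,255,255)),(box(60,68,-31,31,17),(0,255,0)),(box(15,60,25,33,17),(0,255,0)),(box(15,27,-12,12,33.5),(255,0,255)),(box(36,44,-17,17,16),(255,128,0))]
for n,c,k in(("top",(205,130,300,265),4.4),("scene",(240,185,360,280),5)):
    overlay(n,cv2.imread(f"pics/{n}0.png"),polys,c,k,f"pics/ov_{n}.png")
E
```

```text
(no output)
```

View pics/ov_top.png

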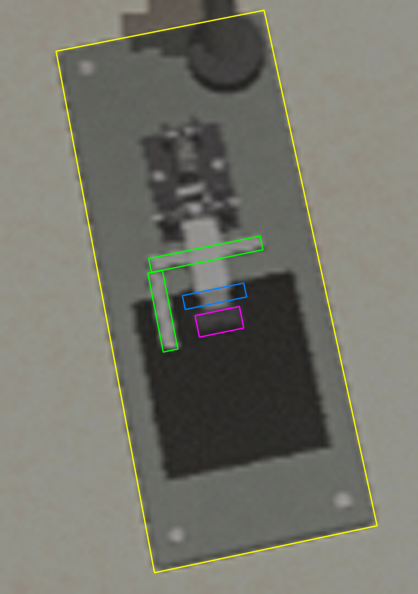

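View pics/ov_scene.png

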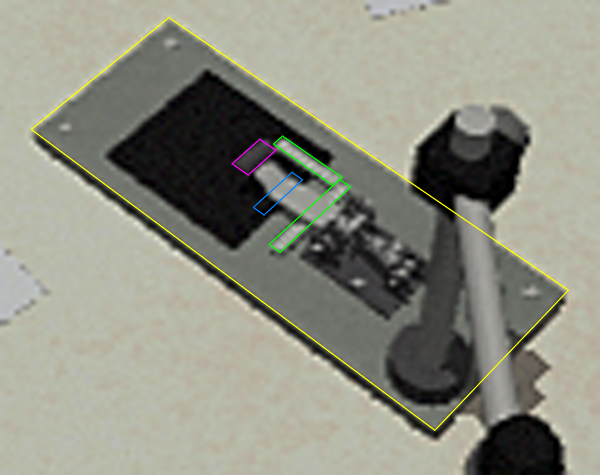

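The overlay fits to about 1 mm in the top view and about 2 mm in the scene view. Next I'll work out the move to above the barrel.

```bash
cat > go.py <<'E'
from h import *
from scipy.spatial.transform import Rotation as Ro
def rel(target,ydir=None,s=None,level=False):
    s=s or arm.observe(); R=np.array(s["tcp_rot"]); sh=R.T@(np.array(target)-s["ee_pos"])/0.5
    if ydir is None: return sh,np.zeros(3)
    y=np.r_[ydir,0.]; x=np.array([0,0,-1.]); 
    if y@R[:,1]<0:y=-y
    T=np.c_[x,y,np.cross(x,y)]; return sh,Ro.from_matrix(R.T@T).as_rotvec()/np.pi
def st():
    s=arm.observe();R=s["tcp_rot"];p=s["ee_pos"]
    print("t",round(s["time"],2),"tcp stage",np.round(toS(p),1),"z",round(p[2]*1e3,1),"yaw-y rel stage",round(np.degrees(np.arctan2(R[1,1],R[0,1]))-103.15,2),"tilt",np.round(np.degrees(R[:2,0]),2),"F",np.round(s["force"],1),"Fst",np.round([s["force"][:2]@EX,s["force"][:2]@EY],1),"w",round(s["grip_width"]*1e3,1),"q",np.round(s["q"],0))
E
python3 - <<'E'
from go import *
st(); print(S(21,0,33.5)); print(rel(S(21,0,100),EY))
E
```

```text
t 0.1 tcp stage [-134.1  587.8] z 213.5 yaw-y rel stage -39.49 tilt [-0.06 -0.09] F [-0.5 -1.   0.9] Fst [-0.7 -0.8] w 95.1 q [59.  7. 95.  0. 78. -5.]
[0.57294933 0.04487752 0.0335    ]
(array([ 0.22822243, -0.7095355 ,  0.98714829]), array([-0.21939778, -0.00025502,  0.00054876]))
```

```bash
python3 -m crank '[[[0.0,-0.71,0.987,-0.2194,0,0],[0.0,-0.71,0.987,-0.2194,0,0],[0.0,-0.71,0.987,-0.2194,0,0],[0.0,-0.71,0.987,-0.2194,0,0],[0.0,-0.71,0.987,-0.2194,0,0],[0.0,-0.71,0.987,-0.2194,0,0],[0.0,-0.71,0.987,-0.2194,0,0],[0.0,-0.71,0.987,-0.2194,0,0],[0.0,-0.71,0.987,-0.2194,0,0],[0.0,-0.71,0.987,-0.2194,0,0],[0.0,-0.71,0.987,-0.2194,0,0],[0.0,-0.71,0.987,-0.2194,0,0]]]' 0.42 15; python3 -m crank '[[[0.1,-0.003,0.0,0,0,0],[0.2,-0.003,0,0,0,0],[0.2,-0.003,0,0,0,0]]]';python3 -c "
from go import *
st();print(rel(S(21,0,60),EY))"
```

```text
time: 1.3
ee_pos: [0.5668, 0.056, 0.2143]
tcp_rot: [[-0.0, -0.227, 0.974], [0.0, 0.974, 0.227], [-1.0, 0.0, -0.0]]
force: [0.7, -0.1, 0.5]
grip_width: 0.0401
time: 1.6
ee_pos: [0.5606, 0.0559, 0.106]
tcp_rot: [[-0.016, -0.226, 0.974], [-0.0, 0.974, 0.226], [-1.0, 0.004, -0.016]]
force: [-0.2, 0.3, -0.3]
grip_width: 0.0403
t 1.6 tcp stage [11.4 13.5] z 106.0 yaw-y rel stage -0.08 tilt [-0.94 -0.  ] F [-0.2  0.3 -0.3] Fst [-0.1  0.4] w 40.3 q [   0.    2.  111.    0.   68. -103.]
(array([ 0.09157351, -0.02732785,  0.0206518 ]), array([-0.00041101, -0.00508488, -0.00118053]))
```

```bash
python3 -m crank '[[[0.0,-0.0265,0.019,0,0,0],[0,-0.0265,0.019,0,0,0],[0,-0.0265,0.019,0,0,0]]]';python3 -c "
from go import *
st();print(rel(S(21,0,60),EY))
p,d=arm.grab_frame('top');cv2.imwrite('pics/t2.png',cv2.resize(p[100:300,180:360],None,fx=3,fy=3))
p,d=arm.grab_frame('scene');cv2.imwrite('pics/s2.png',cv2.resize(p[130:280,220:380],None,fx=4,fy=4))"
```

```text
time: 1.9
ee_pos: [0.5814, 0.0458, 0.118]
tcp_rot: [[0.005, -0.227, 0.974], [-0.0, 0.974, 0.227], [-1.0, -0.001, 0.005]]
force: [-0.6, 0.1, 0.2]
grip_width: 0.0397
t 1.9 tcp stage [29.4 -1. ] z 118.0 yaw-y rel stage -0.01 tilt [ 0.29 -0.  ] F [-0.6  0.1  0.2] Fst [-0.5  0.3] w 39.7 q [  -1.    3.  108.    0.   68. -104.]
(array([ 0.11599241,  0.00221222, -0.01742554]), array([-4.94349086e-05,  1.57854595e-03,  3.77029218e-04]))
```

View pics/s2.png

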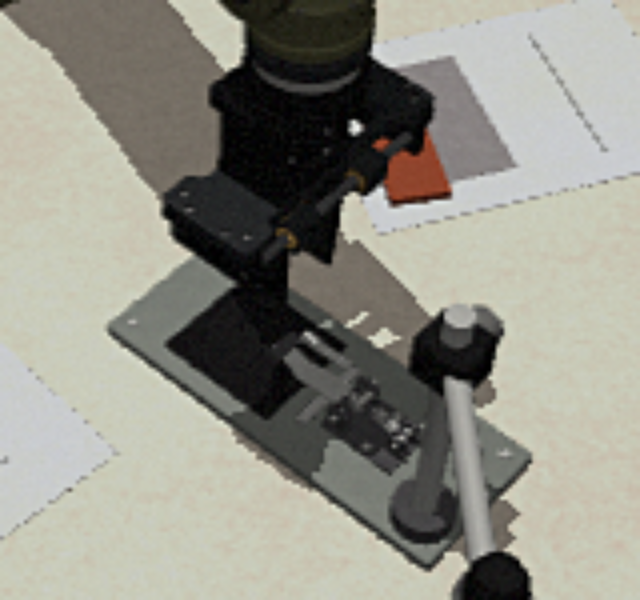

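The picture shows the gripper above the stage with the fingers over the barrel. The arm was still swinging after the quick move, so I'll let it settle and re-read it.

```bash
python3 -m crank '[[[0,0,0,0,0,0],[0,0,0,0,0,0],[0,0,0,0,0,0]]]' >/dev/null;python3 -c "
from go import *
st();print(rel(S(21,0,27),EY))"
```

```text
t 2.3 tcp stage [27.2 -0.3] z 114.9 yaw-y rel stage 0.01 tilt [0.02 0.  ] F [-1.1  0.4 -0.1] Fst [-0.9  0.6] w 39.7 q [  -1.    3.  109.    0.   68. -104.]
(array([ 0.17581226,  0.00063241, -0.01238456]), array([7.04261061e-05, 9.36906004e-05, 2.04865653e-05]))
```

```bash
python3 -m crank '[[[0.02,0,-0.004,0,0,0],[0.05,0,-0.008,0,0,0],[0.08,0,-0.012,0,0,0],[0.11,0,-0.012,0,0,0],[0.135,0,-0.012,0,0,0],[0.155,0,-0.012,0,0,0],[0.168,0,-0.012,0,0,0],[0.174,0,-0.012,0,0,0],[0.174,0,-0.012,0,0,0],[0.174,0,-0.012,0,0,0]]]';python3 -c "
from go import *
st();print(rel(S(21,0,27),EY))
p,d=arm.grab_frame('top');cv2.imwrite('pics/t3.png',cv2.resize(p[130:260,190:320],None,fx=4.5,fy=4.5))
p,d=arm.grab_frame('scene');cv2.imwrite('pics/s3.png',cv2.resize(p[170:280,240:370],None,fx=5,fy=5))"
```

```text
time: 3.3
ee_pos: [0.5738, 0.0444, 0.0283]
tcp_rot: [[0.001, -0.228, 0.974], [-0.0, 0.974, 0.228], [-1.0, -0.0, 0.001]]
force: [-0.3, -0.2, 0.1]
grip_width: 0.0399
t 3.3 tcp stage [21.7 -0.6] z 28.3 yaw-y rel stage 0.0 tilt [ 0.07 -0.  ] F [-0.3 -0.2  0.1] Fst [-0.3 -0.1] w 39.9 q [  -1.    9.  112.   -0.   59. -104.]
(array([ 0.00251612,  0.00122235, -0.00146331]), array([2.26222118e-05, 3.48929061e-04, 9.38241096e-05]))
```

View pics/s3.png

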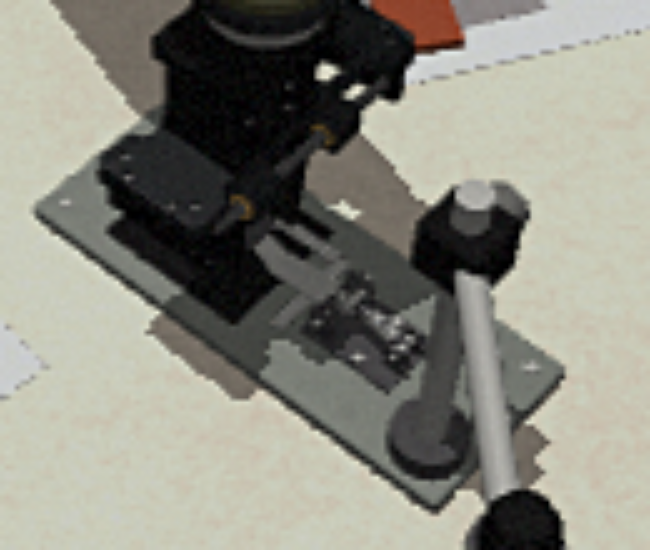

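View pics/t3.png

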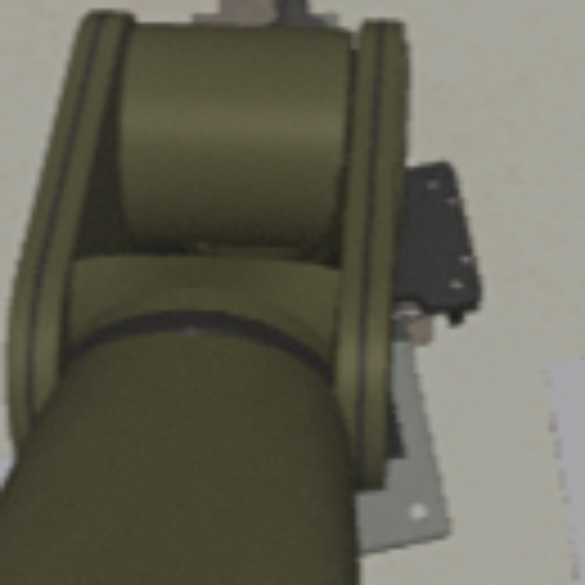

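```bash
python3 -m crank '[[[0.002,0,-0.001,0,0,0],[0.003,0.001,-0.001,0,0,0],[0.003,0.001,-0.001,0,0,0],[0.003,0.001,-0.001,0,0,0],[0.003,0.001,-0.001,0,0,0],[0.003,0.001,-0.001,0,0,0],[0.003,0.001,-0.001,0,0,0]]]' 0.15 20;python3 -c "
from go import *
st()"
```

```text
time: 4.1
ee_pos: [0.5728, 0.0441, 0.0262]
tcp_rot: [[0.0, -0.228, 0.974], [-0.001, 0.974, 0.228], [-1.0, -0.001, -0.0]]
force: [0.8, -5.7, -0.1]
grip_width: 0.0234
t 4.1 tcp stage [20.7 -0.7] z 26.2 yaw-y rel stage 0.0 tilt [ 0.01 -0.07] F [ 0.8 -5.7 -0.1] Fst [-0.5 -5.7] w 23.4 q [  -1.    9.  112.   -0.   59. -104.]
```

Gripped at 23.4 mm, which matches the barrel. The -5.7 N sideways force means I'm about 1 mm off in y. I'll correct that and start along the arc.

```bash
python3 -m crank '[[[0,-0.0015,0,0,0,0],[0,-0.0025,0,0,0,0],[0,-0.0025,0,0,0,0]]]' ; python3 -m crank '[[[-0.0064,0,0.0008,0,0,0],[-0.0152,0,0.0023,0,0,0],[-0.0276,0,0.0056,0,0,0],[-0.042,0,0.0111,0,0,0],[-0.042,0,0.0111,0,0,0]]]';python3 -c "
from go import *
st()"
```

```text
time: 4.4
ee_pos: [0.5728, 0.044, 0.0262]
tcp_rot: [[-0.0, -0.227, 0.974], [0.001, 0.974, 0.227], [-1.0, 0.001, -0.0]]
force: [-1.0, 0.0, 1.4]
grip_width: 0.0232
time: 4.9
ee_pos: [0.5776, 0.0451, 0.0478]
tcp_rot: [[-0.003, -0.228, 0.974], [0.0, 0.974, 0.228], [-1.0, 0.001, -0.002]]
force: [-4.5, -1.3, -3.2]
grip_width: 0.0236
t 4.9 tcp stage [25.6 -0.9] z 47.8 yaw-y rel stage 0.0 tilt [-0.15  0.01] F [-4.5 -1.3 -3.2] Fst [-4.6 -0.3] w 23.6 q [  -1.    8.  111.    0.   61. -104.]
```

```bash
python3 -m crank '[[[-0.0136,0,0.0071,0,0,0],[-0.0263,0,0.0159,0,0,0],[-0.0378,0,0.0261,0,0,0],[-0.048,0,0.0377,0,0,0],[-0.0568,0,0.0503,0,0,0],[-0.064,0,0.0639,0,0,0],[-0.0695,0,0.0783,0,0,0],[-0.0732,0,0.0933,0,0,0],[-0.0749,0,0.106,0,0,0],[-0.0753,0,0.1123,0,0,0],[-0.0753,0,0.1123,0,0,0],[-0.0753,0,0.1123,0,0,0]]]';python3 -c "
from go import *
st()"
```

```text
time: 6.1
ee_pos: [0.6369, 0.0588, 0.0877]
tcp_rot: [[0.009, -0.227, 0.974], [0.002, 0.974, 0.227], [-1.0, -0.0, 0.009]]
force: [1.3, 4.6, 4.7]
grip_width: 0.0231
t 6.1 tcp stage [86.5 -1. ] z 87.7 yaw-y rel stage -0.01 tilt [0.5  0.11] F [1.3 4.6 4.7] Fst [2.3 4.2] w 23.1 q [   0.   12.  102.    0.   66. -103.]
```

```bash
python3 -m crank '[[[0,0,0,0,0,0],[0,0,0,0,0,0],[0,0,0,0,0,0]]]';python3 -c "
from go import *
st()"; python3 -m crank '[[[0,0,0,0,0,0],[0,0,0,0,0,0],[0,0,0,0,0,0],[0,0,0,0,0,0],[-0.03,0,-0.0,0,0,0],[-0.08,0,-0.0,0,0,0],[-0.14,0,-0.0,0,0,0],[-0.18,0,-0.0,0,0,0],[-0.18,0,-0.0,0,0,0],[-0.18,0,0,0,0,0]]]' 0.42;python3 -c "
from go import *
st()
p,d=arm.grab_frame('scene');cv2.imwrite('pics/s4.png',cv2.resize(p[150:290,230:370],None,fx=4.2,fy=4.2))"
```

```text
time: 6.4
ee_pos: [0.6368, 0.0588, 0.0877]
tcp_rot: [[0.009, -0.227, 0.974], [0.002, 0.974, 0.227], [-1.0, 0.0, 0.009]]
force: [2.0, 4.7, 5.8]
grip_width: 0.0237
t 6.4 tcp stage [86.4 -1. ] z 87.7 yaw-y rel stage -0.01 tilt [0.5  0.12] F [2.  4.7 5.8] Fst [3.  4.1] w 23.7 q [   0.   12.  102.    0.   66. -103.]
time: 7.4
ee_pos: [0.6332, 0.0576, 0.1754]
tcp_rot: [[0.001, -0.227, 0.974], [-0.0, 0.974, 0.227], [-1.0, -0.0, 0.001]]
force: [-0.4, -0.6, -0.2]
grip_width: 0.04
t 7.4 tcp stage [82.5 -1.4] z 175.4 yaw-y rel stage -0.01 tilt [ 0.07 -0.  ] F [-0.4 -0.6 -0.2] Fst [-0.5 -0.5] w 40.0 q [   0.    7.   99.   -0.   74. -103.]
```

View pics/s4.png

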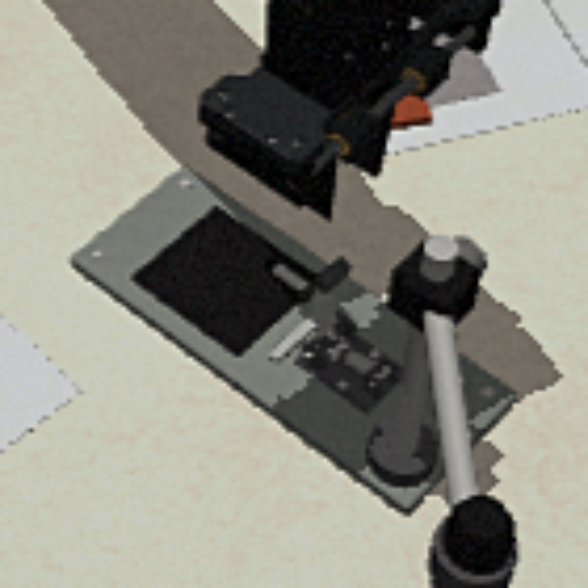

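The clip stands up in the picture, with the barrel and foot tip near (335,270) and the bars free. Next I'll go to the slice.

```bash
python3 -c "
from go import *
a=np.radians(66.83);yd=np.array([np.cos(a),np.sin(a)])
st();print(rel([0.4364,0.2613,0.08],yd)); print(np.degrees(a))"
```

```text
t 7.45 tcp stage [81.8 -1.2] z 174.0 yaw-y rel stage -0.01 tilt [-0.07 -0.  ] F [-0.8  0.3 -0.3] Fst [-0.7  0.4] w 39.8 q [   0.    7.   99.   -0.   74. -103.]
(array([ 0.18834916,  0.48591929, -0.2889212 ]), array([ 2.01746470e-01, -3.82923618e-04,  6.00029409e-05]))
66.83
```

```bash
python3 -m crank '[[[0,0.03,-0.02,0.01,0,0],[0,0.1,-0.06,0.04,0,0],[0,0.18,-0.107,0.08,0,0],[0,0.26,-0.155,0.12,0,0],[0.05,0.34,-0.2,0.16,0,0],[0.1,0.41,-0.244,0.19,0,0],[0.14,0.46,-0.273,0.2017,0,0],[0.17,0.48,-0.285,0.2017,0,0],[0.188,0.486,-0.289,0.2017,0,0],[0.188,0.486,-0.289,0.2017,0,0],[0.188,0.486,-0.289,0.2017,0,0],[0.188,0.486,-0.289,0.2017,0,0]]]' 0.8 15;python3 -c "
from go import *
a=np.radians(66.83);yd=np.array([np.cos(a),np.sin(a)])
st();print(rel([0.4364,0.2613,0.002],yd))
p,d=arm.grab_frame('scene');cv2.imwrite('pics/s5.png',cv2.resize(p[80:230,250:420],None,fx=4,fy=4))"
```

```text
time: 8.65
ee_pos: [0.4387, 0.2611, 0.082]
tcp_rot: [[0.002, 0.395, 0.919], [0.001, 0.919, -0.395], [-1.0, 0.001, 0.002]]
force: [0.0, 1.0, -0.4]
grip_width: 0.0765
t 8.65 tcp stage [-60.6 241. ] z 82.0 yaw-y rel stage -36.39 tilt [0.12 0.04] F [ 0.   1.  -0.4] Fst [0.3 0.9] w 76.5 q [ 25.  -4. 119.  -0.  65. -42.]
(array([ 0.15998195, -0.00158743, -0.00466596]), array([-0.00037422,  0.00050046, -0.00046183]))
```

View pics/s5.png

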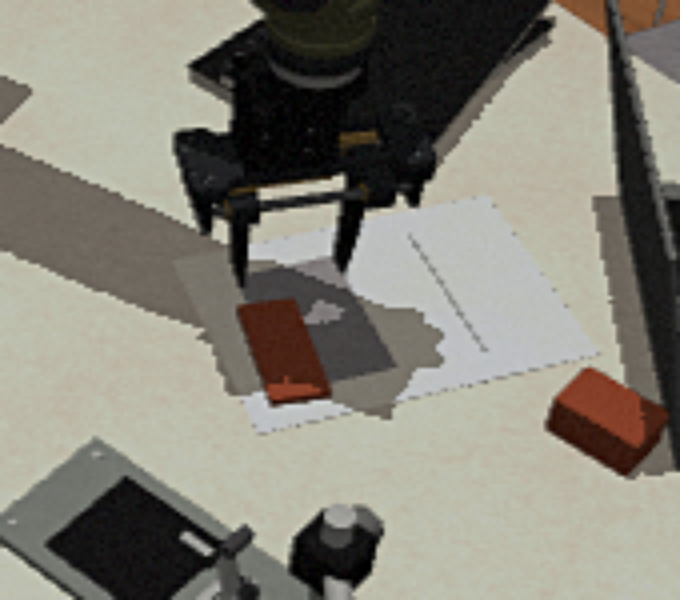

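The open jaws straddle the slice, with the fingers at (243,280) and (345,265) in the crop. Lowering.

```bash
python3 -m crank '[[[0.02,0,0,0,0,0],[0.05,0,-0.002,0,0,0],[0.08,0,-0.003,0,0,0],[0.11,0,-0.003,0,0,0],[0.13,0,-0.003,0,0,0],[0.145,0,-0.003,0,0,0],[0.152,0,-0.003,0,0,0],[0.156,0,-0.003,0,0,0],[0.156,0,-0.003,0,0,0],[0.156,0,-0.003,0,0,0]]]';python3 -c "
from go import *
a=np.radians(66.83);yd=np.array([np.cos(a),np.sin(a)])
st();print(rel([0.4364,0.2613,0.002],yd))"
```

```text
time: 9.7
ee_pos: [0.4361, 0.2622, 0.0034]
tcp_rot: [[0.001, 0.393, 0.919], [0.0, 0.919, -0.393], [-1.0, 0.001, 0.001]]
force: [0.1, 0.7, -0.4]
grip_width: 0.0763
t 9.7 tcp stage [-62.8 242.8] z 3.4 yaw-y rel stage -36.31 tilt [0.06 0.03] F [ 0.1  0.7 -0.4] Fst [0.3 0.7] w 76.3 q [ 25.   3. 121.  -0.  56. -42.]
(array([ 0.00277345, -0.00145866,  0.00123909]), array([ 7.39306730e-05,  2.40346173e-04, -2.66285589e-04]))
```

```bash
python3 -m crank '[[[0.002,-0.001,0,0,0,0],[0.002,-0.001,0,0,0,0],[0.002,-0.001,0,0,0,0],[0.002,-0.001,0,0,0,0],[0.002,-0.001,0,0,0,0],[0.002,-0.001,0,0,0,0],[0.002,-0.001,0,0,0,0],[0.002,-0.001,0,0,0,0]]]' 0.45 15;python3 -c "
from go import *
st()"
```

```text
time: 10.5
ee_pos: [0.4356, 0.2616, 0.002]
tcp_rot: [[0.0, 0.393, 0.919], [0.0, 0.919, -0.393], [-1.0, 0.0, 0.0]]
force: [-0.9, 1.4, 1.4]
grip_width: 0.0496
t 10.5 tcp stage [-63.5 242.3] z 2.0 yaw-y rel stage -36.31 tilt [0.01 0.01] F [-0.9  1.4  1.4] Fst [-0.5  1.6] w 49.6 q [ 25.   3. 121.   0.  56. -42.]
```

```bash
python3 -m crank '[[[-0.005,0,0,0,0,0],[-0.02,0,0,0,0,0],[-0.05,0,0,0,0,0],[-0.09,0,0,0,0,0],[-0.13,0,0,0,0,0],[-0.15,0,0,0,0,0],[-0.15,0,0,0,0,0],[-0.15,0,0,0,0,0]]]';python3 -c "
from go import *
st();print(rel(S(-67,-7,76),EY))
p,d=arm.grab_frame('scene');cv2.imwrite('pics/s6.png',cv2.resize(p[80:230,250:420],None,fx=4,fy=4))"
```

```text
time: 11.3
ee_pos: [0.4353, 0.2614, 0.0767]
tcp_rot: [[-0.0, 0.393, 0.919], [-0.0, 0.919, -0.393], [-1.0, -0.0, -0.0]]
force: [0.2, -0.2, -1.2]
grip_width: 0.0499
t 11.3 tcp stage [-63.8 242.2] z 76.7 yaw-y rel stage -36.31 tilt [-0. -0.] F [ 0.2 -0.2 -1.2] Fst [ 0.2 -0.3] w 49.9 q [ 25.  -4. 119.  -0.  64. -42.]
(array([ 0.00149574, -0.40542868,  0.28998831]), array([-2.01710007e-01, -1.07089911e-06,  1.24501902e-06]))
```

View pics/s6.png

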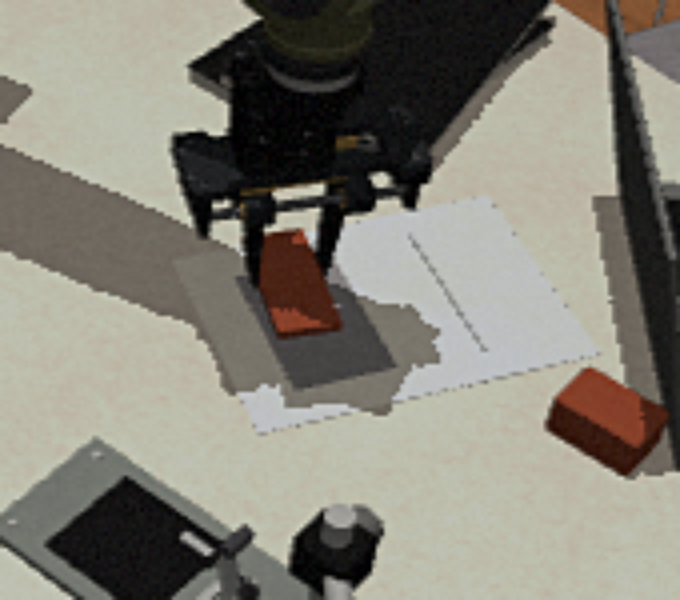

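The slice is lifted and lies flat and square in the jaws, around (298,285) in the crop. Carrying it to the front of the stage.

```bash
python3 -m crank '[[[0,-0.02,0.015,-0.01,0,0],[0,-0.06,0.043,-0.03,0,0],[0,-0.12,0.086,-0.06,0,0],[0,-0.19,0.136,-0.095,0,0],[0,-0.26,0.186,-0.13,0,0],[0,-0.32,0.229,-0.16,0,0],[0,-0.37,0.265,-0.185,0,0],[0,-0.395,0.283,-0.197,0,0],[0,-0.405,0.29,-0.2017,0,0],[0,-0.405,0.29,-0.2017,0,0],[0,-0.405,0.29,-0.2017,0,0],[0,-0.405,0.29,-0.2017,0,0]]]';python3 -c "
from go import *
st();print(rel(S(-67,-7,20),EY))"
```

```text
time: 12.55
ee_pos: [0.4887, 0.0192, 0.0765]
tcp_rot: [[-0.001, -0.228, 0.974], [0.0, 0.974, 0.228], [-1.0, 0.0, -0.001]]
force: [-0.2, 0.1, -0.6]
grip_width: 0.0496
t 12.55 tcp stage [-66.8  -5.8] z 76.5 yaw-y rel stage 0.05 tilt [-0.04  0.02] F [-0.2  0.1 -0.6] Fst [-0.2  0.1] w 49.6 q [  -4.   -6.  122.    0.   64. -107.]
(array([ 0.11290181, -0.00239365, -0.00023496]), array([ 0.00027928, -0.00020652, -0.0001346 ]))
```

```bash
python3 -m crank '[[[0.015,0,0,0,0,0],[0.04,-0.002,0,0,0,0],[0.07,-0.002,0,0,0,0],[0.095,-0.002,0,0,0,0],[0.11,-0.002,0,0,0,0],[0.117,-0.002,0,0,0,0],[0.118,-0.002,0,0,0,0],[0.118,-0.002,0,0,0,0]]]';python3 -c "
from go import *
st()
p,d=arm.grab_frame('scene');cv2.imwrite('pics/s7.png',cv2.resize(p[170:290,230:370],None,fx=5,fy=5))"
```

```text
time: 13.35
ee_pos: [0.4898, 0.0173, 0.0181]
tcp_rot: [[0.001, -0.227, 0.974], [-0.0, 0.974, 0.227], [-1.0, -0.0, 0.001]]
force: [-0.8, -0.1, -1.0]
grip_width: 0.0501
t 13.35 tcp stage [-66.3  -7.9] z 18.1 yaw-y rel stage -0.0 tilt [ 0.04 -0.  ] F [-0.8 -0.1 -1. ] Fst [-0.8  0.1] w 50.1 q [  -4.   -1.  123.    0.   57. -107.]
```

View pics/s7.png

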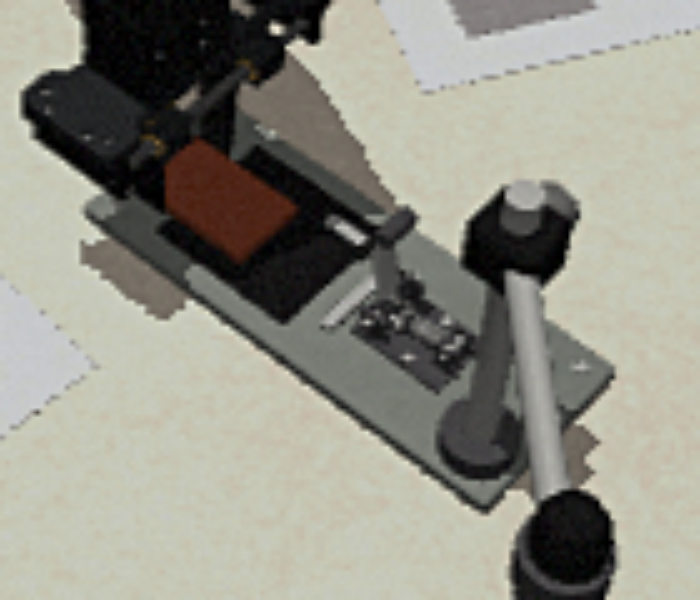

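```bash
python3 -m crank '[[[0.003,0,0,0,0,0],[0.006,0,0,0,0,0],[0.0075,0,0,0,0,0],[0.0085,0,0,0,0,0],[0.0085,0,0,0,0,0]]]';python3 -c "
from go import *
st()"
```

```text
time: 13.9
ee_pos: [0.4894, 0.0173, 0.0139]
tcp_rot: [[-0.0, -0.227, 0.974], [-0.0, 0.974, 0.227], [-1.0, 0.0, -0.0]]
force: [-0.9, -0.6, 3.4]
grip_width: 0.0499
t 13.9 tcp stage [-66.6  -7.8] z 13.9 yaw-y rel stage -0.0 tilt [-0.01 -0.  ] F [-0.9 -0.6  3.4] Fst [-1.  -0.4] w 49.9 q [  -4.   -1.  124.   -0.   57. -107.]
```

```bash
python3 -m crank '[[[-0.0007,0,0.005,0,0,0],[-0.0007,0,0.015,0,0,0],[-0.0007,0,0.03,0,0,0],[-0.0007,0,0.05,0,0,0],[-0.0007,0,0.07,0,0,0],[-0.0007,0,0.085,0,0,0],[-0.0007,0,0.095,0,0,0],[-0.0007,0,0.1,0,0,0],[-0.0007,0,0.1,0,0,0],[-0.0007,0,0.1,0,0,0],[-0.0007,0,0.1,0,0,0]]]' - 5;python3 -c "
from go import *
st()
p,d=arm.grab_frame('scene');cv2.imwrite('pics/s8.png',cv2.resize(p[170:290,230:370],None,fx=5,fy=5))"
```

```text
time: 15.0
ee_pos: [0.538, 0.0287, 0.0139]
tcp_rot: [[0.0, -0.227, 0.974], [0.0, 0.974, 0.227], [-1.0, 0.0, 0.0]]
force: [0.1, 1.0, -0.4]
grip_width: 0.0499
t 15.0 tcp stage [-16.8  -7.8] z 13.9 yaw-y rel stage -0.01 tilt [0.02 0.  ] F [ 0.1  1.  -0.4] Fst [0.4 0.9] w 49.9 q [  -3.    5.  117.    0.   57. -106.]
```

View pics/s8.png

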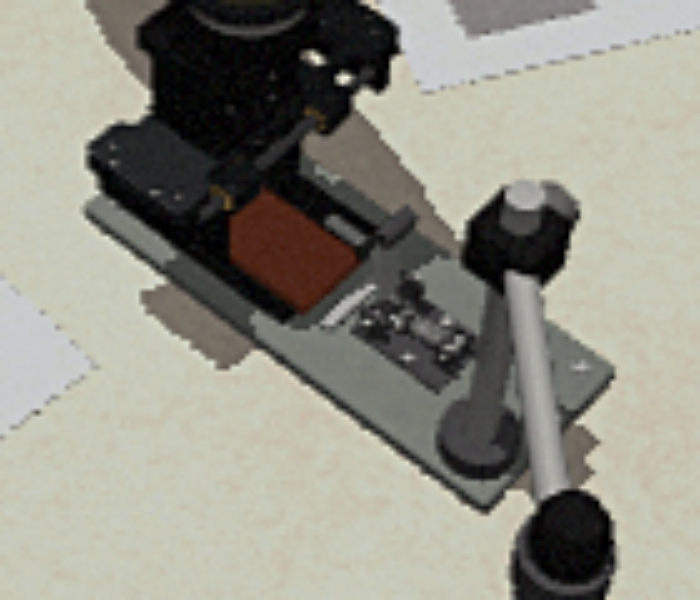

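The slice lies in front of the back bar, which is the light strip at (345,305), with a gap left to both bars. I'll creep in.

```bash
python3 -m crank '[[[0,0,0.003,0,0,0],[0,0,0.006,0,0,0],[0,0,0.009,0,0,0],[0,0,0.012,0,0,0],[0,0,0.012,0,0,0],[0,0,0.012,0,0,0]]]';python3 -c "
from go import *
st()"
python3 -m crank '[[[0,0,0.001,0,0,0],[0,0,0.002,0,0,0],[0,0,0.003,0,0,0],[0,0,0.003,0,0,0]]]';python3 -c "
from go import *
st()"
```

```text
time: 15.65
ee_pos: [0.5442, 0.0301, 0.0139]
tcp_rot: [[0.001, -0.227, 0.974], [0.0, 0.974, 0.227], [-1.0, -0.0, 0.001]]
force: [-0.0, -0.3, -0.6]
grip_width: 0.0502
t 15.65 tcp stage [-10.4  -7.8] z 13.9 yaw-y rel stage -0.0 tilt [0.04 0.01] F [-0.  -0.3 -0.6] Fst [-0.1 -0.3] w 50.2 q [  -2.    6.  116.    0.   57. -106.]
time: 16.05
ee_pos: [0.5454, 0.0304, 0.0139]
tcp_rot: [[-0.0, -0.227, 0.974], [0.0, 0.974, 0.227], [-1.0, 0.0, -0.0]]
force: [0.0, -0.4, 0.3]
grip_width: 0.0499
t 16.05 tcp stage [-9.2 -7.8] z 13.9 yaw-y rel stage -0.0 tilt [-0.  0.] F [ 0.  -0.4  0.3] Fst [-0.1 -0.4] w 49.9 q [  -2.    6.  116.    0.   57. -106.]
```

```bash
python3 -m crank '[[[0,0.002,0,0,0,0],[0,0.005,0,0,0,0],[0,0.008,0,0,0,0],[0,0.01,0,0,0,0],[0,0.01,0,0,0,0],[0,0.01,0,0,0,0]]]';python3 -c "
from go import *
st()"
python3 -m crank '[[[0,0.0005,0,0,0,0],[0,0.001,0,0,0,0],[0,0.0015,0,0,0,0],[0,0.0015,0,0,0,0]]]';python3 -c "
from go import *
st()"
```

```text
time: 16.65
ee_pos: [0.5442, 0.0355, 0.0139]
tcp_rot: [[-0.0, -0.228, 0.974], [0.0, 0.974, 0.228], [-1.0, 0.0, -0.0]]
force: [-0.0, 0.2, -0.3]
grip_width: 0.0502
t 16.65 tcp stage [-9.2 -2.6] z 13.9 yaw-y rel stage 0.0 tilt [-0.    0.02] F [-0.   0.2 -0.3] Fst [0.  0.2] w 50.2 q [  -2.    6.  116.    0.   57. -105.]
time: 17.05
ee_pos: [0.544, 0.036, 0.0139]
tcp_rot: [[-0.0, -0.227, 0.974], [-0.0, 0.974, 0.227], [-1.0, -0.0, -0.0]]
force: [-0.2, -0.0, -0.3]
grip_width: 0.0503
t 17.05 tcp stage [-9.2 -2.1] z 13.9 yaw-y rel stage -0.0 tilt [-0. -0.] F [-0.2 -0.  -0.3] Fst [-0.3  0. ] w 50.3 q [  -2.    6.  116.   -0.   57. -105.]
```

```bash
python3 -m crank '[[[0,0.0005,0,0,0,0],[0,0.001,0,0,0,0],[0,0.001,0,0,0,0],[0,0.001,0,0,0,0]]]';python3 -c "
from go import *
st()"
python3 -m crank '[[[0,0.0005,0,0,0,0],[0,0.0005,0,0,0,0],[0,0.0005,0,0,0,0]]]';python3 -c "
from go import *
st()"
```

```text
time: 17.45
ee_pos: [0.5439, 0.0365, 0.0139]
tcp_rot: [[-0.0, -0.227, 0.974], [0.0, 0.974, 0.227], [-1.0, 0.0, -0.0]]
force: [-0.1, 0.5, -0.3]
grip_width: 0.0496
t 17.45 tcp stage [-9.2 -1.5] z 13.9 yaw-y rel stage -0.0 tilt [-0.  0.] F [-0.1  0.5 -0.3] Fst [0.  0.5] w 49.6 q [  -2.    6.  116.    0.   57. -105.]
time: 17.75
ee_pos: [0.5438, 0.0368, 0.0139]
tcp_rot: [[-0.0, -0.227, 0.974], [0.0, 0.974, 0.227], [-1.0, 0.0, -0.0]]
force: [0.8, -0.6, -0.6]
grip_width: 0.0504
t 17.75 tcp stage [-9.2 -1.3] z 13.9 yaw-y rel stage -0.0 tilt [-0.  0.] F [ 0.8 -0.6 -0.6] Fst [ 0.6 -0.7] w 50.4 q [  -2.    6.  116.    0.   57. -105.]
```

```bash
python3 -m crank '[[[0,0.0005,0,0,0,0],[0,0.001,0,0,0,0],[0,0.001,0,0,0,0],[0,0.001,0,0,0,0]]]' >/dev/null;python3 -c "
from go import *
st()"
python3 -m crank '[[[0,0.0005,0,0,0,0],[0,0.0005,0,0,0,0],[0,0.0005,0,0,0,0]]]'>/dev/null;python3 -c "
from go import *
st()"
```

```text
t 18.15 tcp stage [-9.2 -0.9] z 13.9 yaw-y rel stage -0.0 tilt [-0.   -0.01] F [-0.2 -1.4 -1.3] Fst [-0.5 -1.3] w 50.1 q [  -2.    6.  116.   -0.   57. -105.]
t 18.45 tcp stage [-9.2 -0.9] z 13.9 yaw-y rel stage -0.0 tilt [ 0.   -0.03] F [ 0.1 -3.9  0. ] Fst [-0.8 -3.9] w 50.0 q [  -2.    6.  116.   -0.   57. -105.]
```

The slice bears on the side bar at 3.9 N, with TCP y at -0.9. I'll ease that slightly and creep in x.

```bash
python3 -m crank '[[[0,-0.0003,0.0005,0,0,0],[0,-0.0003,0.001,0,0,0],[0,-0.0003,0.001,0,0,0],[0,-0.0003,0.001,0,0,0]]]' >/dev/null;python3 -c "
from go import *
st()"
python3 -m crank '[[[0,0,0.0005,0,0,0],[0,0,0.0005,0,0,0],[0,0,0.0005,0,0,0]]]'>/dev/null;python3 -c "
from go import *
st()"
```

```text
t 18.85 tcp stage [-9.2 -0.8] z 13.9 yaw-y rel stage 0.01 tilt [-0.07 -0.03] F [-3.2 -4.6  1.6] Fst [-4.2 -3.7] w 49.7 q [  -2.    6.  116.   -0.   57. -105.]
t 19.15 tcp stage [-9.  -0.9] z 13.9 yaw-y rel stage 0.01 tilt [-0.07 -0.03] F [-3.2 -4.3  2. ] Fst [-4.1 -3.5] w 50.1 q [  -2.    6.  116.   -0.   57. -105.]
```

```bash
python3 -c "
from h import *
p,d=arm.grab_frame('scene');np.save('pics/s9.npy',d);cv2.imwrite('pics/s9f.png',p)
c=(275,205,335,250);x0,y0,x1,y1=c
a=cv2.resize(cv2.convertScaleAbs(p[y0:y1,x0:x1],alpha=1.8),None,fx=12,fy=12,interpolation=cv2.INTER_CUBIC);cv2.imwrite('pics/s9.png',a)"
```

```text
(no output)
```

View pics/s9.png

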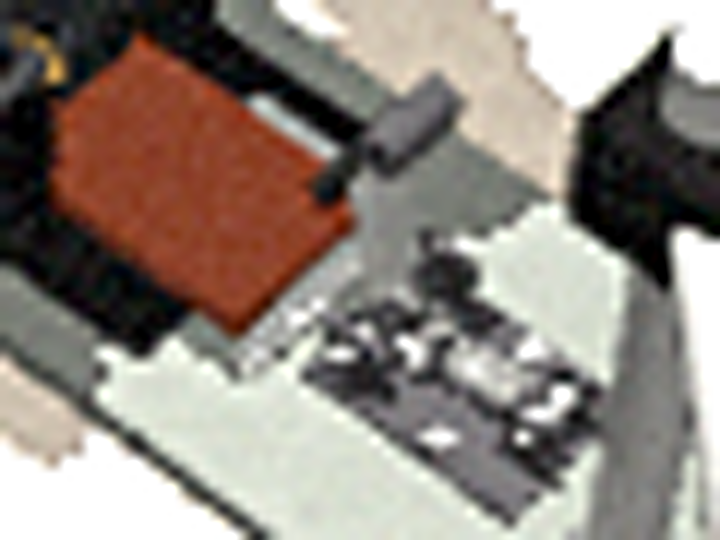

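The enlarged picture shows the slice against the side bar at (300,120) and close to the back bar's light strip (240,370)-(350,280). I'll measure the remaining gap by projecting both edges.

```bash
python3 -c "
from h import *
p=cv2.imread('pics/s9f.png');f,cx,cy,P,R=cam('scene')
# profile along stage x at plane z=17, averaged over y
xs=np.arange(44,76,.8);acc=0
for y in np.arange(-22,-9,1):
    q=proj('scene',np.array([S(x,y,17) for x in xs])).astype(np.float32)
    acc=acc+cv2.remap(p,q[:,0][None],q[:,1][None],cv2.INTER_LINEAR)[0].astype(float)
acc/=13
for x,c in zip(xs,acc):print(round(x,1),np.round(c).astype(int))
a=onplane('scene',proj('scene',S(60,-15,20)),.017)[0];print('z20 x60 appears at x',toS(a))
a=onplane('scene',proj('scene',S(60,-15,12)),.017)[0];print('z12 x60 appears at x',toS(a))
"
```

```text
44.0 [24 38 79]
44.8 [23 37 79]
45.6 [23 37 79]
46.4 [23 37 80]
47.2 [24 38 80]
48.0 [24 37 79]
48.8 [24 37 79]
49.6 [24 37 79]
50.4 [24 37 79]
51.2 [24 37 79]
52.0 [23 37 79]
52.8 [23 37 80]
53.6 [22 37 80]
54.4 [22 37 79]
55.2 [21 35 76]
56.0 [18 32 71]
56.8 [14 27 64]
57.6 [11 24 57]
58.4 [13 24 52]
59.2 [21 30 52]
60.0 [35 42 57]
60.8 [55 60 68]
61.6 [75 78 81]
62.4 [89 91 91]
63.2 [95 97 95]
64.0 [ 98 100  99]
64.8 [103 105 104]
65.6 [110 112 112]
66.4 [116 118 118]
67.2 [116 119 119]
68.0 [112 115 115]
68.8 [103 107 106]
69.6 [92 95 94]
70.4 [83 87 86]
71.2 [84 88 87]
72.0 [90 96 94]
72.8 [ 96 103 101]
73.6 [ 98 105 102]
74.4 [ 94 101  98]
75.2 [87 93 91]
z20 x60 appears at x [ 58.68931918 -13.24922475]
z12 x60 appears at x [ 62.16508484 -17.89206717]
```

The slice's whole front face is still visible, so about 3 mm of gap to the back bar remains. The 4 N in x was friction. I'll back off in y and close in on x alone.

```bash
python3 -m crank '[[[0,-0.001,0,0,0,0],[0,-0.0018,0,0,0,0],[0,-0.0018,0,0,0,0],[0,-0.0018,0,0,0,0]]]' >/dev/null;python3 -c "
from go import *
st()"
python3 -m crank '[[[-0.0003,0,0.0005,0,0,0],[-0.0003,0,0.001,0,0,0],[-0.0003,0,0.001,0,0,0],[-0.0003,0,0.001,0,0,0]]]'>/dev/null;python3 -c "
from go import *
st()"
```

```text
t 19.6 tcp stage [-8.1 -1.2] z 13.9 yaw-y rel stage -0.0 tilt [0.04 0.04] F [-0.5 -0.5 -0.5] Fst [-0.6 -0.3] w 49.9 q [  -2.    6.  116.    0.   57. -105.]
t 20.0 tcp stage [-8.  -1.6] z 14.0 yaw-y rel stage -0.01 tilt [-0.  0.] F [-0.4 -0.1 -1.6] Fst [-0.4  0. ] w 50.0 q [  -2.    6.  116.    0.   57. -105.]
```

```bash
python3 -m crank '[[[0,0,0.0005,0,0,0],[0,0,0.001,0,0,0],[0,0,0.0015,0,0,0],[0,0,0.0015,0,0,0],[0,0,0.0015,0,0,0]]]' >/dev/null;python3 -c "
from go import *
st()"
python3 -m crank '[[[0,0,0.0005,0,0,0],[0,0,0.001,0,0,0],[0,0,0.001,0,0,0],[0,0,0.001,0,0,0]]]'>/dev/null;python3 -c "
from go import *
st()"
```

```text
t 20.5 tcp stage [-7.2 -1.6] z 14.1 yaw-y rel stage -0.0 tilt [-0.  0.] F [-0.4 -0.7 -1.5] Fst [-0.5 -0.6] w 49.7 q [  -2.    6.  116.    0.   57. -105.]
t 20.9 tcp stage [-6.7 -1.6] z 14.1 yaw-y rel stage -0.0 tilt [0. 0.] F [-0.2 -0.3 -1.8] Fst [-0.3 -0.2] w 49.9 q [  -2.    7.  116.    0.   57. -105.]
```

```bash
python3 -m crank '[[[0,0,0.0005,0,0,0],[0,0,0.001,0,0,0],[0,0,0.001,0,0,0],[0,0,0.001,0,0,0]]]' >/dev/null;python3 -c "
from go import *
st()"
python3 -m crank '[[[0,0,0.0005,0,0,0],[0,0,0.0005,0,0,0],[0,0,0.0005,0,0,0]]]'>/dev/null;python3 -c "
from go import *
st()"
```

```text
t 21.3 tcp stage [-6.2 -1.6] z 14.0 yaw-y rel stage 0.0 tilt [-0.01 -0.  ] F [ 0.   0.7 -0.9] Fst [0.2 0.7] w 50.0 q [  -2.    7.  116.   -0.   57. -105.]
t 21.6 tcp stage [-6.2 -1.6] z 13.9 yaw-y rel stage -0.0 tilt [-0.04 -0.01] F [-2.1 -0.8 -1.1] Fst [-2.3 -0.3] w 49.8 q [  -2.    7.  116.   -0.   57. -105.]
```

Contact with the back bar at x = -6.2 and 2.3 N. Now in y against the side bar.

```bash
python3 -m crank '[[[0,0.0005,0,0,0,0],[0,0.001,0.0002,0,0,0],[0,0.0013,0.0002,0,0,0],[0,0.0013,0.0002,0,0,0],[0,0.0013,0.0002,0,0,0]]]' >/dev/null;python3 -c "
from go import *
st()"
python3 -m crank '[[[0,0.0003,0,0,0,0],[0,0.0004,0,0,0,0],[0,0.0004,0,0,0,0],[0,0.0004,0,0,0,0]]]'>/dev/null;python3 -c "
from go import *
st()"
```

```text
t 22.1 tcp stage [-6.2 -1.1] z 13.9 yaw-y rel stage -0.0 tilt [-0.05 -0.02] F [-3.6 -3.   0.2] Fst [-4.2 -2.1] w 50.0 q [  -2.    7.  116.   -0.   57. -105.]
t 22.5 tcp stage [-6.2 -0.9] z 13.9 yaw-y rel stage 0.0 tilt [-0.05 -0.02] F [-3.3 -3.5  0.4] Fst [-4.  -2.7] w 49.9 q [  -2.    7.  116.   -0.   57. -105.]
```

```bash
python3 -m crank '[[[0,0.0002,0,0,0,0],[0,0.0003,0,0,0,0],[0,0.0003,0,0,0,0]]]' >/dev/null;python3 -c "
from go import *
st()"
python3 -m crank '[[[0,0,0,0,0,0],[0,0,0,0,0,0]]]'>/dev/null;python3 -c "
from go import *
st()"
```

```text
t 22.8 tcp stage [-6.2 -0.9] z 13.9 yaw-y rel stage 0.0 tilt [-0.05 -0.04] F [-3.4 -4.6 -0.5] Fst [-4.4 -3.7] w 49.9 q [  -2.    7.  116.   -0.   57. -105.]
t 23.0 tcp stage [-6.2 -0.9] z 13.9 yaw-y rel stage 0.0 tilt [-0.04 -0.04] F [-3.9 -4.8 -0.3] Fst [-4.9 -3.8] w 49.8 q [  -2.    7.  116.   -0.   57. -105.]
```

```bash
python3 -m crank '[[[0,0.0002,0,0,0,0],[0,0.0002,0,0,0,0],[0,0.0002,0,0,0,0]]]' >/dev/null;python3 -c "
from go import *
st()
p,d=arm.grab_frame('scene');cv2.imwrite('pics/s10f.png',p)
x0,y0,x1,y1=(275,205,335,250)
cv2.imwrite('pics/s10.png',cv2.resize(cv2.convertScaleAbs(p[y0:y1,x0:x1],alpha=1.8),None,fx=12,fy=12,interpolation=cv2.INTER_CUBIC))
xs=np.arange(54,72,.8);acc=0
for y in np.arange(-22,-9,1):
    q=proj('scene',np.array([S(x,y,17) for x in xs])).astype(np.float32)
    acc=acc+cv2.remap(p,q[:,0][None],q[:,1][None],cv2.INTER_LINEAR)[0].astype(float)/13
for x,c in zip(xs,acc):print(round(x,1),np.round(c).astype(int))
"
```

```text
t 23.3 tcp stage [-6.2 -0.9] z 13.9 yaw-y rel stage 0.0 tilt [-0.04 -0.05] F [-3.8 -4.5 -0.4] Fst [-4.7 -3.5] w 49.8 q [  -2.    7.  116.   -0.   57. -105.]
54.0 [20 36 79]
54.8 [20 35 79]
55.6 [20 35 79]
56.4 [19 34 79]
57.2 [18 33 78]
58.0 [16 31 74]
58.8 [15 28 68]
59.6 [21 31 64]
60.4 [36 44 68]
61.2 [60 65 78]
62.0 [81 84 88]
62.8 [93 95 94]
63.6 [96 98 96]
64.4 [96 98 96]
65.2 [95 98 96]
66.0 [94 96 96]
66.8 [91 94 94]
67.6 [87 90 90]
68.4 [82 85 84]
69.2 [75 78 78]
70.0 [68 72 71]
70.8 [63 66 65]
71.6 [59 63 61]
```

View pics/s10.png

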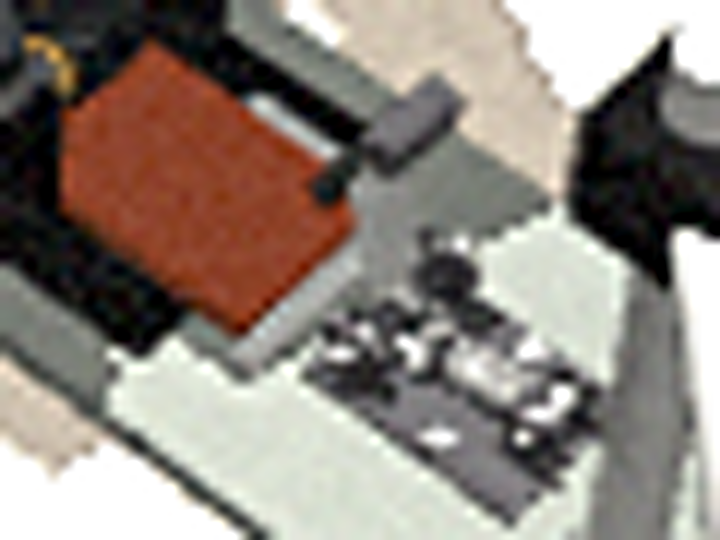

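The slice's front edge is now flush with the back bar's strip, and its left edge is on the side bar. I'll add a little more y push, then hold.

```bash
python3 -m crank '[[[0,0.0002,0,0,0,0],[0,0.0003,0,0,0,0],[0,0.0003,0,0,0,0],[0,0.0003,0,0,0,0]]]' >/dev/null;python3 -c "
from go import *
st()"; python3 -m crank '[[[0,0,0,0,0,0]]]' >/dev/null;python3 -c "
from go import *
st()"
```

```text
t 23.75 tcp stage [-6.2 -0.9] z 13.9 yaw-y rel stage 0.0 tilt [-0.04 -0.06] F [-3.9 -4.7 -0.2] Fst [-4.9 -3.7] w 49.6 q [  -2.    7.  116.   -0.   57. -105.]
t 23.85 tcp stage [-6.2 -0.8] z 13.9 yaw-y rel stage 0.0 tilt [-0.04 -0.06] F [-3.4 -5.2 -0.7] Fst [-4.5 -4.3] w 49.6 q [  -2.    7.  116.   -0.   57. -105.]
```

Both bars bear at about 4 to 4.5 N. I'll relax the push, open the jaws and lift.

```bash
python3 -m crank '[[[0,-0.0003,-0.0003,0,0,0],[0,-0.0006,-0.0006,0,0,0],[0,-0.0006,-0.0006,0,0,0]]]' >/dev/null;python3 -c "
from go import *
st()"; python3 -m crank '[[[0,-0.0006,-0.0006,0,0,0],[0,-0.0006,-0.0006,0,0,0],[0,-0.0006,-0.0006,0,0,0],[0,-0.0006,-0.0006,0,0,0]]]' 0.62;python3 -c "
from go import *
st()"
```

```text
t 24.15 tcp stage [-6.2 -0.9] z 14.0 yaw-y rel stage 0.0 tilt [-0.   -0.02] F [-2.1 -4.1 -2.2] Fst [-3.  -3.5] w 50.0 q [  -2.    7.  116.   -0.   57. -105.]
time: 24.55
ee_pos: [0.5471, 0.038, 0.0145]
tcp_rot: [[0.001, -0.228, 0.974], [0.0, 0.974, 0.228], [-1.0, 0.0, 0.001]]
force: [0.2, 0.2, 0.8]
grip_width: 0.0589
t 24.55 tcp stage [-5.7 -0.8] z 14.5 yaw-y rel stage 0.0 tilt [0.08 0.02] F [0.2 0.2 0.8] Fst [0.3 0.1] w 58.9 q [  -2.    7.  116.    0.   57. -105.]
```

```bash
python3 -m crank '[[[-0.01,0,0,0,0,0],[-0.04,0,0,0,0,0],[-0.1,0,0,0,0,0],[-0.17,0,-0.03,0,0,0],[-0.24,0,-0.06,0,0,0],[-0.29,0,-0.1,0,0,0],[-0.32,0,-0.12,0,0,0],[-0.32,0,-0.12,0,0,0],[-0.32,0,-0.12,0,0,0]]]' 0.42 15 >/dev/null;python3 -c "
from go import *
st()
for n in ('scene','top'):
  p,d=arm.grab_frame(n);cv2.imwrite(f'pics/{n}11f.png',p)
  x0,y0,x1,y1={'scene':(265,195,345,255),'top':(210,150,290,210)}[n]
  cv2.imwrite(f'pics/{n}11.png',cv2.resize(cv2.convertScaleAbs(p[y0:y1,x0:x1],alpha=1.8),None,fx=10,fy=10,interpolation=cv2.INTER_CUBIC))
for u in ((309.6,215.2),):
  w=onplane('scene',u,.092)[0];print(w,toS(w))
for x in (83,85,88):print(x,proj('scene',[S(x,-13,92),S(x,11,92)]).round(1).tolist(),proj('top',[S(x,-13,92),S(x,11,92)]).round(1).tolist())
"
```

```text
t 25.45 tcp stage [-66.  -1.] z 174.9 yaw-y rel stage -0.01 tilt [ 0.12 -0.  ] F [-0.3 -0.7 -0.2] Fst [-0.4 -0.7] w 39.8 q [  -3.  -12.  117.    0.   75. -107.]
[0.63588036 0.06038655 0.092     ] [85.80916036  0.78545798]
83 [[305.5, 217.7], [311.2, 212.4]] [[253.2, 168.7], [242.6, 170.8]]
85 [[306.1, 218.1], [311.8, 212.8]] [[253.0, 167.9], [242.4, 170.0]]
88 [[306.9, 218.7], [312.7, 213.4]] [[252.7, 166.6], [242.1, 168.7]]
```

View pics/scene11.png

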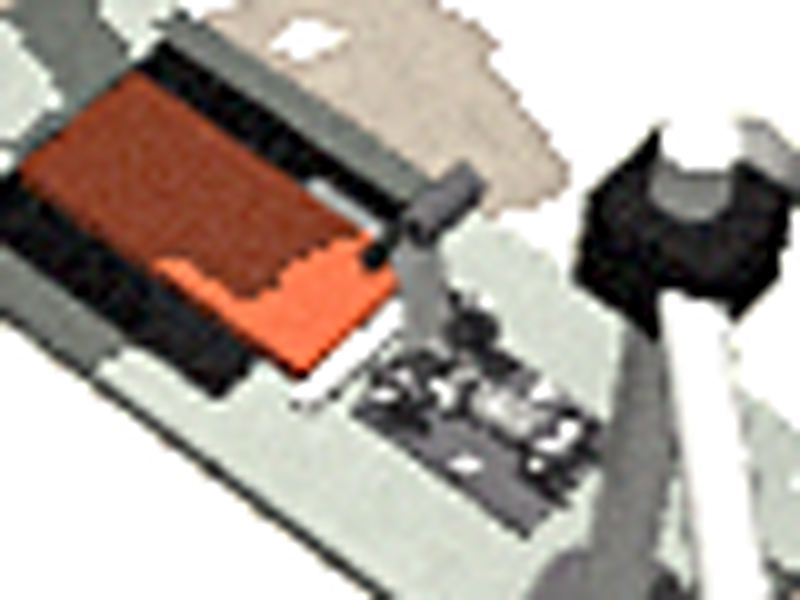

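View pics/top11.png

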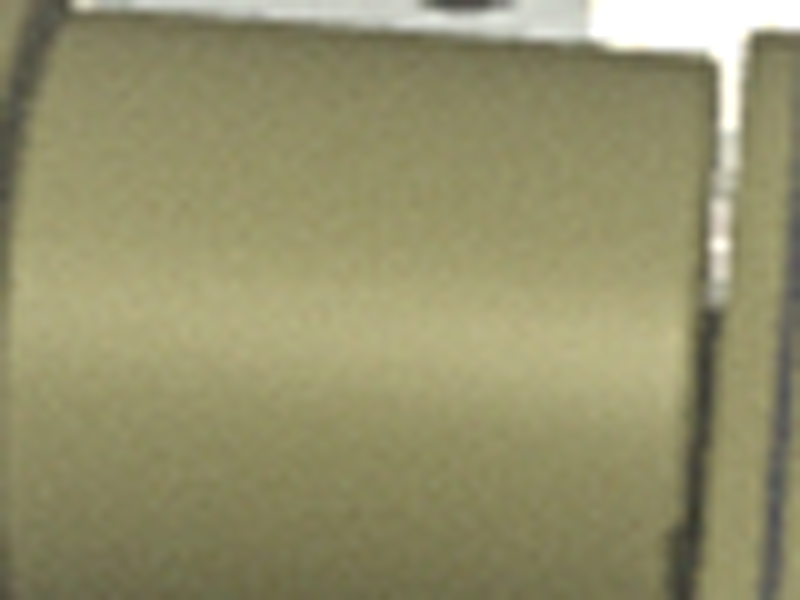

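The slice has stayed home in the corner, and the barrel's centre at scene pixel (309.3,215.5) gives stage x of about 86. Moving above it.

```bash
python3 -m crank '[[[0,0,0.02,0,0,0],[0,0,0.06,0,0,0],[0,0,0.12,0,0,0],[0,0,0.18,0,0,0],[0,0,0.24,0,0,0],[0,0,0.28,0,0,0],[0,0,0.303,0,0,0],[0.02,0,0.303,0,0,0],[0.06,0,0.303,0,0,0],[0.08,0,0.303,0,0,0],[0.08,0,0.303,0,0,0],[0.08,0,0.303,0,0,0]]]' >/dev/null;python3 -c "
from go import *
st();print(rel(S(85.5,-1,86),EY))"
```

```text
t 26.75 tcp stage [84.6 -0.9] z 133.9 yaw-y rel stage -0.01 tilt [-0.04 -0.  ] F [-0.3 -0.   1.3] Fst [-0.3  0.1] w 40.2 q [   0.    9.  100.   -0.   71. -103.]
(array([ 0.09570783, -0.00012436,  0.00195779]), array([-5.50516634e-05, -2.12298662e-04, -3.90630824e-05]))
```

```bash
python3 -m crank '[[[0.02,0,0.001,0,0,0],[0.045,0,0.002,0,0,0],[0.07,0,0.002,0,0,0],[0.085,0,0.002,0,0,0],[0.094,0,0.002,0,0,0],[0.094,0,0.002,0,0,0],[0.094,0,0.002,0,0,0]]]' >/dev/null;python3 -c "
from go import *
st()
p,d=arm.grab_frame('scene');x0,y0,x1,y1=(265,165,345,225)
cv2.imwrite('pics/s12.png',cv2.resize(cv2.convertScaleAbs(p[y0:y1,x0:x1],alpha=1.8),None,fx=10,fy=10,interpolation=cv2.INTER_CUBIC))"
```

```text
t 27.45 tcp stage [86.3 -1. ] z 87.2 yaw-y rel stage -0.0 tilt [0.02 0.  ] F [-0.2  0.5 -0.2] Fst [-0.1  0.6] w 39.9 q [   0.   12.  102.    0.   66. -103.]
```

View pics/s12.png

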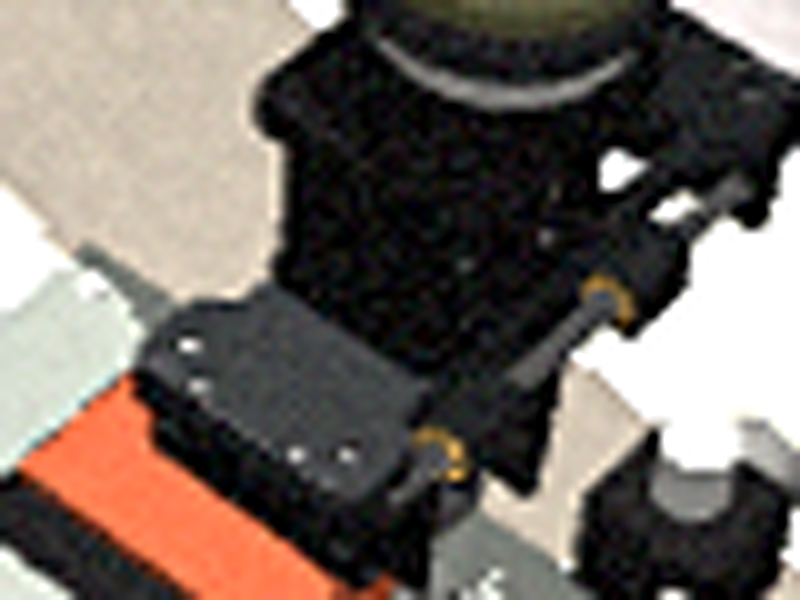

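Pose as wanted, with the fingers on either side of the barrel (hidden behind the hand at about (450,560)). Closing, with a firmer grip.

```bash
python3 -m crank '[[[0.001,0,0,0,0,0],[0.001,0,0,0,0,0],[0.001,0,0,0,0,0],[0.001,0,0,0,0,0],[0.001,0,0,0,0,0],[0.001,0,0,0,0,0]]]' 0.15 25 >/dev/null;python3 -c "
from go import *
st()"
```

```text
t 28.1 tcp stage [86.3 -0.9] z 87.0 yaw-y rel stage -0.0 tilt [0.03 0.01] F [-0.9  0.4  1.4] Fst [-0.8  0.5] w 23.6 q [   0.   12.  102.    0.   66. -103.]
```

```bash
python3 -m crank '[[[0.0004,0,-0.0063,0,0,0],[0.0011,0,-0.0127,0,0,0],[0.0021,0,-0.019,0,0,0],[0.0037,0,-0.0265,0,0,0],[0.0058,0,-0.034,0,0,0],[0.0084,0,-0.0413,0,0,0],[0.0113,0,-0.0484,0,0,0],[0.0147,0,-0.0553,0,0,0],[0.0185,0,-0.062,0,0,0],[0.0227,0,-0.0684,0,0,0],[0.0273,0,-0.0746,0,0,0],[0.0273,0,-0.0746,0,0,0]]]' >/dev/null;python3 -c "
from go import *
st()
p,d=arm.grab_frame('scene');x0,y0,x1,y1=(255,175,345,245)
cv2.imwrite('pics/s13.png',cv2.resize(cv2.convertScaleAbs(p[y0:y1,x0:x1],alpha=1.8),None,fx=8,fy=8,interpolation=cv2.INTER_CUBIC))"
```

```text
t 29.3 tcp stage [50.2 -1. ] z 76.0 yaw-y rel stage -0.0 tilt [0.21 0.04] F [-2.3  2.  11.2] Fst [-1.8  2.5] w 23.5 q [  -0.    8.  107.    0.   64. -103.]
```

View pics/s13.png

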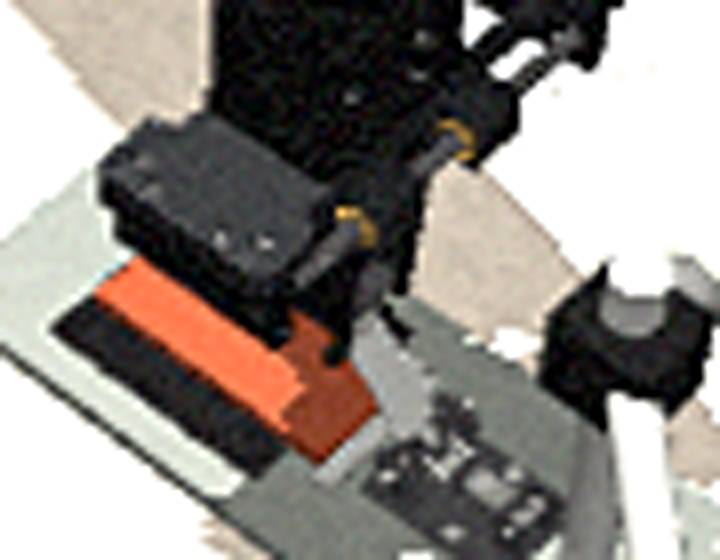

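The clip is halfway down with the barrel still held, its leaf seen at (395,340). Fz of 11 N shows that my arc runs slightly inside the true one, so I'll shift it outward by about 1.5 mm.

```bash
python3 -m crank '[[[-0.0013,0,-0.001,0,0,0],[-0.002,0,-0.003,0,0,0],[0.0023,0,-0.008,0,0,0],[0.0076,0,-0.0136,0,0,0],[0.0132,0,-0.0189,0,0,0],[0.0191,0,-0.0238,0,0,0],[0.0253,0,-0.0284,0,0,0],[0.0318,0,-0.0326,0,0,0],[0.0318,0,-0.0326,0,0,0]]]' >/dev/null;python3 -c "
from go import *
st()"
```

```text
t 30.25 tcp stage [29.9 -0.9] z 55.3 yaw-y rel stage 0.01 tilt [-0.32 -0.06] F [-5.2 -1.5  3.9] Fst [-5.4 -0.3] w 23.9 q [  -1.    8.  110.   -0.   62. -104.]
```

```bash
python3 -m crank '[[[0.003,0,-0.003,0,0,0],[0.0067,0,-0.005,0,0,0],[0.0136,0,-0.0083,0,0,0],[0.0207,0,-0.0113,0,0,0],[0.0207,0,-0.0113,0,0,0],[0.0207,0,-0.0113,0,0,0]]]' >/dev/null;python3 -c "
from go import *
st()"
```

```text
t 30.85 tcp stage [25.7 -0.9] z 45.6 yaw-y rel stage -0.0 tilt [-0.16 -0.02] F [-4.2 -2.2 -0.2] Fst [-4.6 -1.2] w 23.7 q [  -1.    8.  111.   -0.   61. -104.]
```

```bash
python3 -m crank '[[[0.004,0,-0.0015,0,0,0],[0.008,0,-0.003,0,0,0],[0.012,0,-0.0038,0,0,0],[0.016,0,-0.0046,0,0,0],[0.017,0,-0.0048,0,0,0],[0.017,0,-0.0048,0,0,0],[0.017,0,-0.0048,0,0,0]]]' >/dev/null;python3 -c "
from go import *
st()"
```

```text
t 31.55 tcp stage [23.6 -0.9] z 37.6 yaw-y rel stage -0.0 tilt [-0.12 -0.01] F [-5.9 -1.6 -0.6] Fst [-6.1 -0.2] w 23.6 q [  -1.    8.  112.   -0.   60. -104.]
```

```bash
python3 -m crank '[[[0.0,0,-0.0008,0,0,0],[0.001,0,-0.0016,0,0,0],[0.001,0,-0.0016,0,0,0]]]' >/dev/null;python3 -c "
from go import *
st()"; python3 -m crank '[[[0.001,0,0,0,0,0],[0.002,0,-0.0003,0,0,0],[0.002,0,-0.0003,0,0,0],[0.002,0,-0.0003,0,0,0]]]' >/dev/null;python3 -c "
from go import *
st()"
```

```text
t 31.85 tcp stage [23.6 -0.9] z 37.5 yaw-y rel stage -0.01 tilt [-0.    0.01] F [-3.8 -0.9 -2.1] Fst [-3.9  0. ] w 23.5 q [  -1.    8.  112.    0.   60. -104.]
t 32.25 tcp stage [23.4 -0.9] z 36.6 yaw-y rel stage -0.0 tilt [-0.01  0.  ] F [-4.3 -0.3 -0.7] Fst [-4.3  0.7] w 23.5 q [  -1.    8.  112.    0.   60. -104.]
```

```bash
python3 -m crank '[[[0.001,0,-0.0005,0,0,0],[0.002,0,-0.001,0,0,0],[0.003,0,-0.0013,0,0,0],[0.003,0,-0.0013,0,0,0],[0.003,0,-0.0013,0,0,0]]]' >/dev/null;python3 -c "
from go import *
st()"; python3 -m crank '[[[0.0005,0,0,0,0,0],[0.001,0,-0.0002,0,0,0],[0.001,0,-0.0002,0,0,0],[0.001,0,-0.0002,0,0,0]]]' >/dev/null;python3 -c "
from go import *
st()
p,d=arm.grab_frame('scene');x0,y0,x1,y1=(255,185,345,255)
cv2.imwrite('pics/s14.png',cv2.resize(cv2.convertScaleAbs(p[y0:y1,x0:x1],alpha=1.8),None,fx=8,fy=8,interpolation=cv2.INTER_CUBIC))"
```

```text
t 32.75 tcp stage [23.1 -0.9] z 35.2 yaw-y rel stage -0.0 tilt [0.04 0.01] F [-4.   0.9 -1.4] Fst [-3.6  1.8] w 23.6 q [  -1.    8.  112.    0.   60. -104.]
t 33.15 tcp stage [23.  -0.9] z 34.8 yaw-y rel stage -0.01 tilt [0.03 0.01] F [-1.7  1.1 -2. ] Fst [-1.4  1.5] w 23.4 q [  -1.    8.  112.    0.   60. -104.]
```

View pics/s14.png

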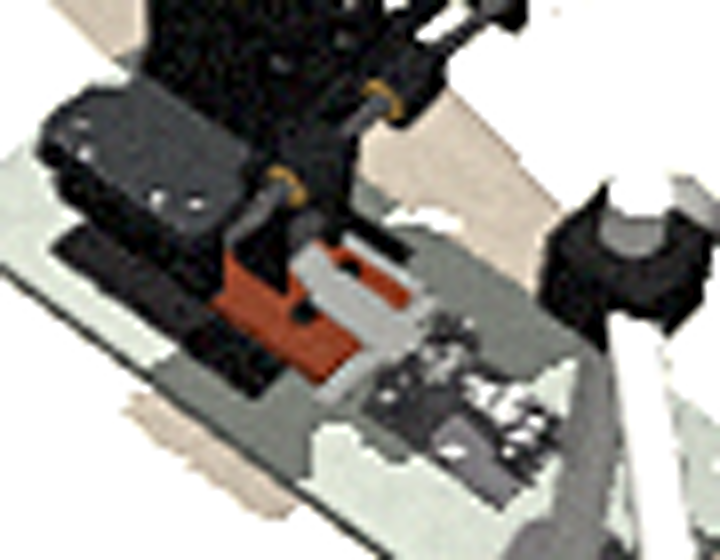

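The leaf lies over the slice, the foot's ends at (300,312) and (350,265) are near its surface, and the slice is still flush with the back bar. Lowering in small steps.

```bash
python3 -m crank '[[[0.0005,0,-0.0003,0,0,0],[0.001,0,-0.0003,0,0,0],[0.001,0,-0.0003,0,0,0],[0.001,0,-0.0003,0,0,0]]]' >/dev/null;python3 -c "
from go import *
st()"; python3 -m crank '[[[0.0005,0,0,0,0,0],[0.0005,0,-0.0002,0,0,0],[0.0005,0,-0.0002,0,0,0]]]' >/dev/null;python3 -c "
from go import *
st()"
```

```text
t 33.6 tcp stage [22.9 -1. ] z 34.3 yaw-y rel stage -0.0 tilt [0.04 0.01] F [-1.   0.8 -2.3] Fst [-0.8  1. ] w 23.8 q [  -1.    8.  112.    0.   60. -104.]
t 33.9 tcp stage [22.8 -0.9] z 34.0 yaw-y rel stage -0.0 tilt [0.04 0.01] F [ 0.5  2.3 -1.8] Fst [1.  2.1] w 23.2 q [  -1.    8.  112.    0.   60. -104.]
```

```bash
python3 -m crank '[[[0.0005,0,0,0,0,0],[0.001,0,0,0,0,0],[0.001,0,0,0,0,0],[0.001,0,0,0,0,0]]]' >/dev/null;python3 -c "
from go import *
st()"; python3 -m crank '[[[0.0005,0,0,0,0,0],[0.0005,0,0,0,0,0],[0.0005,0,0,0,0,0]]]' >/dev/null;python3 -c "
from go import *
st()"
```

```text
t 34.3 tcp stage [22.6 -0.9] z 33.4 yaw-y rel stage -0.01 tilt [0.02 0.01] F [-0.2  1.9 -2.2] Fst [0.3 1.9] w 23.8 q [  -1.    8.  112.    0.   60. -104.]
t 34.6 tcp stage [22.5 -0.9] z 33.2 yaw-y rel stage -0.0 tilt [0. 0.] F [-0.2  2.5 -2.9] Fst [0.4 2.4] w 23.4 q [  -1.    8.  112.    0.   60. -104.]
```

```bash
python3 -m crank '[[[0.0005,0,0,0,0,0],[0.001,0,0,0,0,0],[0.001,0,0,0,0,0],[0.001,0,0,0,0,0]]]' >/dev/null;python3 -c "
from go import *
st()"; python3 -m crank '[[[0.0005,0,0,0,0,0],[0.0005,0,0,0,0,0],[0.0005,0,0,0,0,0]]]' >/dev/null;python3 -c "
from go import *
st()"
```

```text
t 35.0 tcp stage [22.4 -0.9] z 32.6 yaw-y rel stage 0.0 tilt [-0.01 -0.  ] F [-0.3  2.1 -1.3] Fst [0.2 2.1] w 23.7 q [  -1.    8.  112.   -0.   60. -104.]
t 35.3 tcp stage [22.3 -0.9] z 32.3 yaw-y rel stage -0.0 tilt [-0.02 -0.  ] F [-1.7  1.6 -1.3] Fst [-1.2  2. ] w 23.8 q [  -1.    8.  112.   -0.   60. -104.]
```

```bash
python3 -m crank '[[[0.0005,0,0,0,0,0],[0.0008,0,0,0,0,0],[0.0008,0,0,0,0,0]]]' >/dev/null;python3 -c "
from go import *
st()"; python3 -m crank '[[[0.0005,0,0,0,0,0],[0.0005,0,0,0,0,0],[0.0005,0,0,0,0,0]]]' >/dev/null;python3 -c "
from go import *
st()
p,d=arm.grab_frame('scene');x0,y0,x1,y1=(275,205,325,240)
cv2.imwrite('pics/s15.png',cv2.resize(cv2.convertScaleAbs(p[y0:y1,x0:x1],alpha=2.2),None,fx=15,fy=15,interpolation=cv2.INTER_CUBIC))"
```

```text
t 35.6 tcp stage [22.2 -0.9] z 31.8 yaw-y rel stage -0.0 tilt [-0.03 -0.01] F [-1.7  1.8 -2.7] Fst [-1.2  2.1] w 23.4 q [  -1.    8.  112.   -0.   60. -104.]
t 35.9 tcp stage [22.2 -0.9] z 31.6 yaw-y rel stage 0.0 tilt [-0.04 -0.01] F [-2.3  1.4 -2.3] Fst [-1.9  1.9] w 23.5 q [  -1.    8.  112.   -0.   60. -104.]
```

View pics/s15.png

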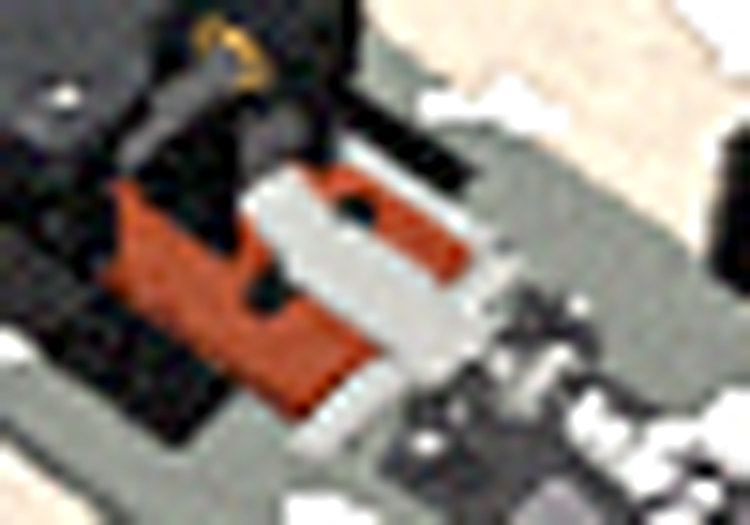

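```bash
python3 -m crank '[[[0.0005,0,0,0,0,0],[0.0008,0,-0.0003,0,0,0],[0.0008,0,-0.0003,0,0,0]]]' >/dev/null;python3 -c "
from go import *
st()"; python3 -m crank '[[[0.0005,0,0,0,0,0],[0.0006,0,-0.0002,0,0,0],[0.0006,0,-0.0002,0,0,0]]]' >/dev/null;python3 -c "
from go import *
st()"
```

```text
t 36.25 tcp stage [22.1 -1. ] z 31.3 yaw-y rel stage -0.0 tilt [-0.02 -0.01] F [-2.1  1.5 -1.4] Fst [-1.7  1.9] w 23.3 q [  -1.    8.  112.   -0.   60. -104.]
t 36.55 tcp stage [22.2 -0.9] z 31.0 yaw-y rel stage -0.0 tilt [-0.01  0.  ] F [-3.6  0.9 -1.6] Fst [-3.2  1.7] w 23.9 q [  -1.    8.  112.    0.   60. -104.]
```

```bash
python3 -m crank '[[[0.0005,0,0,0,0,0],[0.0006,0,-0.0002,0,0,0],[0.0006,0,-0.0002,0,0,0]]]' >/dev/null;python3 -c "
from go import *
st()"
```

```text
t 36.85 tcp stage [22.1 -0.9] z 30.7 yaw-y rel stage -0.01 tilt [-0.01  0.  ] F [-3.  -0.  -1.7] Fst [-2.9  0.6] w 23.9 q [  -1.    8.  112.    0.   59. -104.]
```

```bash
python3 -m crank '[[[0.0005,0,0,0,0,0],[0.0008,0,-0.0002,0,0,0],[0.0008,0,-0.0002,0,0,0]]]' >/dev/null;python3 -c "
from go import *
st()"; python3 -m crank '[[[0.0005,0,0,0,0,0],[0.0006,0,-0.0002,0,0,0],[0.0006,0,-0.0002,0,0,0]]]' >/dev/null;python3 -c "
from go import *
st()"
```

```text
t 37.15 tcp stage [22.1 -1. ] z 30.6 yaw-y rel stage -0.0 tilt [0. 0.] F [-4.1  1.1  0.2] Fst [-3.8  2. ] w 23.4 q [  -1.    8.  112.    0.   59. -104.]
t 37.45 tcp stage [22.1 -1. ] z 30.5 yaw-y rel stage -0.0 tilt [0.01 0.  ] F [-5.4  1.9  2.9] Fst [-4.8  3. ] w 23.7 q [  -1.    8.  112.    0.   59. -104.]
```

```bash
python3 -m crank '[[[0.0005,0,0,0,0,0],[0.0006,0,-0.0002,0,0,0],[0.0006,0,-0.0002,0,0,0]]]' >/dev/null;python3 -c "
from go import *
st()"
```

```text
t 37.75 tcp stage [22.1 -1. ] z 30.5 yaw-y rel stage 0.0 tilt [0.02 0.  ] F [-5.7  2.1  4.6] Fst [-5.1  3.3] w 23.5 q [  -1.    8.  112.    0.   59. -104.]
```

The foot is on the slice: z stopped at 30.5 and Fz rose. I'll relieve the press, then let go.

```bash
python3 -m crank '[[[-0.0006,0,-0.0004,0,0,0],[-0.001,0,-0.0008,0,0,0],[-0.001,0,-0.0008,0,0,0]]]' >/dev/null;python3 -c "
from go import *
st()"
```

```text
t 38.05 tcp stage [22.1 -1. ] z 30.5 yaw-y rel stage -0.01 tilt [0.09 0.02] F [-1.8  2.7  1.4] Fst [-1.1  3. ] w 23.9 q [  -1.    8.  112.    0.   59. -104.]
```

```bash
python3 -m crank '[[[0,0.0004,0,0,0,0],[0,0.0006,0,0,0,0],[0,0.0006,0,0,0,0]]]' >/dev/null;python3 -c "
from go import *
st()"; python3 -m crank '[[[0,0.0006,0,0,0,0],[0,0.0006,0,0,0,0],[0,0.0006,0,0,0,0],[0,0.0006,0,0,0,0],[0,0.0006,0,0,0,0]]]' 0.40 >/dev/null;python3 -c "
from go import *
st()"
```

```text
t 38.35 tcp stage [22.1 -0.9] z 30.6 yaw-y rel stage -0.0 tilt [ 0.09 -0.01] F [-1.1  0.9  1.2] Fst [-0.9  1.1] w 23.6 q [  -1.    8.  112.   -0.   59. -104.]
t 38.85 tcp stage [21.4 -0.4] z 30.3 yaw-y rel stage -0.0 tilt [ 0.   -0.01] F [ 0.1 -0.4 -0.5] Fst [ 0.  -0.4] w 38.2 q [  -1.    8.  112.   -0.   59. -104.]
```

Released cleanly. Lifting straight up, then away to the front so that both cameras see the slice.

```bash
python3 -m crank '[[[-0.01,0,0,0,0,0],[-0.04,0,0,0,0,0],[-0.09,0,0,0,0,0],[-0.16,0,0,0,0,0],[-0.24,0.03,-0.03,0,0,0],[-0.3,0.1,-0.1,0,0,0],[-0.34,0.18,-0.17,0,0,0],[-0.36,0.26,-0.24,0,0,0],[-0.36,0.34,-0.3,0,0,0],[-0.36,0.38,-0.34,0,0,0],[-0.36,0.4,-0.36,0,0,0],[-0.36,0.4,-0.36,0,0,0]]]' >/dev/null; python3 -m crank '[[[0,0,0,0,0,0],[0,0,0,0,0,0],[0,0,0,0,0,0],[0,0,0,0,0,0],[0,0,0,0,0,0]]]' >/dev/null; python3 -c "
from go import *
st()
for n in ('scene','top'):
  p,d=arm.grab_frame(n);cv2.imwrite(f'pics/{n}16f.png',p)
  x0,y0,x1,y1={'scene':(250,185,340,250),'top':(215,150,305,220)}[n]
  cv2.imwrite(f'pics/{n}16.png',cv2.resize(cv2.convertScaleAbs(p[y0:y1,x0:x1],alpha=1.8),None,fx=8.5,fy=8.5,interpolation=cv2.INTER_CUBIC))
"
```

```text
t 40.55 tcp stage [-158.3  199.2] z 210.1 yaw-y rel stage -0.07 tilt [-0.04 -0.02] F [-0.3  0.2 -0.2] Fst [-0.3  0.3] w 37.8 q [ 22. -26. 124.  -0.  82. -81.]
```

View pics/scene16.png

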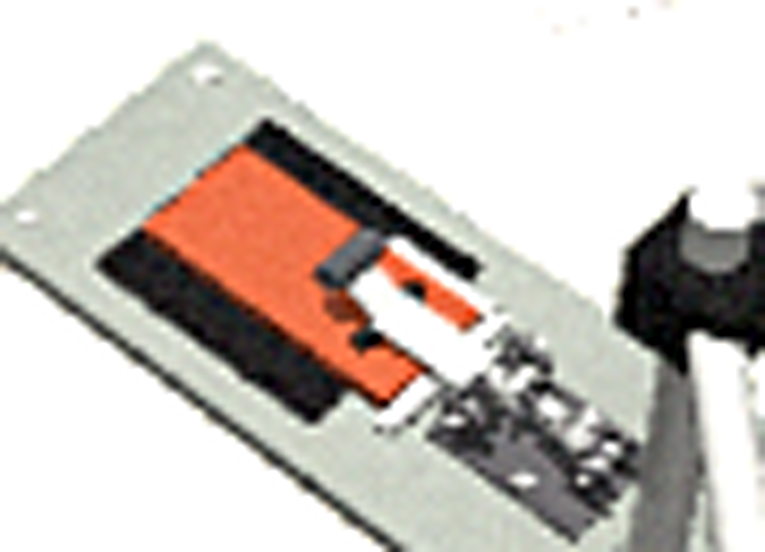

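View pics/top16.png

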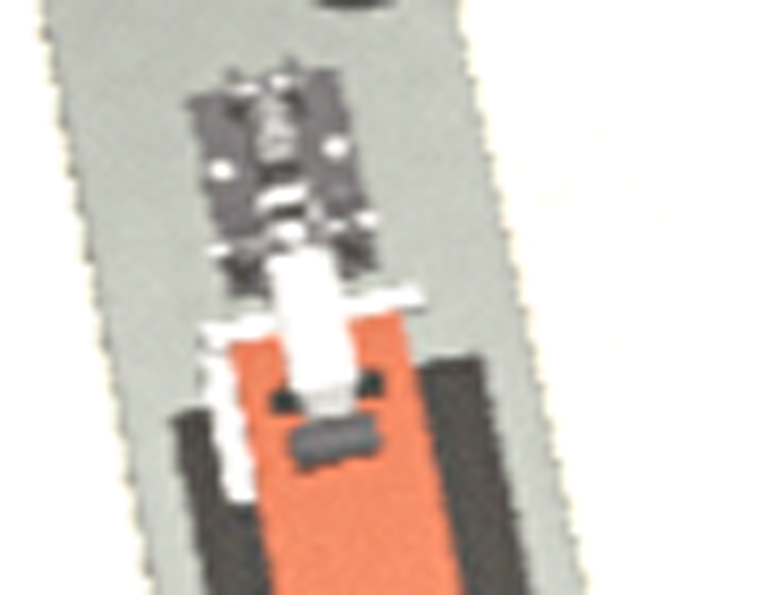

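View pics/top16f.png

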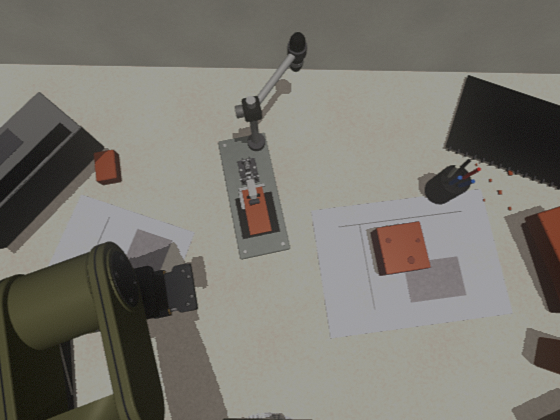

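The slice lies square and flush against both bars, the foot and leaf are down on it, and the other objects are unmoved. One numeric check before handing in.

```bash
python3 -c "
from h import *
for n,b in(('top',(225,170,290,250)),('scene',(255,190,315,245))):
  p=cv2.imread(f'pics/{n}16f.png');h=cv2.cvtColor(p,cv2.COLOR_BGR2HSV);m=((h[...,0]<14)&(h[...,1]>110)).astype(np.uint8)
  k=np.zeros_like(m);x0,y0,x1,y1=b;k[y0:y1,x0:x1]=m[y0:y1,x0:x1]
  pts=np.argwhere(k)[:,::-1];q=onplane(n,pts,.020);s=np.array([toS(w) for w in q]).astype(np.float32)
  print(n,cv2.minAreaRect(s),s.min(0),s.max(0))
  P=cv2.imread(f'pics/{n}0.png').astype(int)
  for u0,v0,u1,v1,l in ({'top':[(370,215,435,280,'half'),(420,155,475,205,'pot'),(90,145,125,190,'frag')],'scene':[(140,215,200,280,'half'),(120,270,170,335,'pot'),(380,165,420,200,'frag')]}[n]):
    print(l,np.abs(p[v0:v1,u0:u1].astype(int)-P[v0:v1,u0:u1]).mean().round(1))
"
```

```text
top ((5.564849853515625, -0.23671722412109375), (50.993160247802734, 110.00615692138672), 89.99913024902344) [-49.438347 -25.733412] [60.568245 25.259777]
half 9.5
pot 8.4
frag 8.5
scene ((6.106361389160156, -4.522281646728516), (110.17437744140625, 84.6624984741211), 1.0411232709884644) [-49.172794 -47.02095 ] [61.59275  37.761017]
half 3.2
pot 3.8
frag 3.2
```

```bash
python3 -c "
from go import *
st(); arm.job_done()"
```

```text
t 40.65 tcp stage [-158.4  199.4] z 210.1 yaw-y rel stage -0.04 tilt [-0.02 -0.01] F [-0.3  1.   0.1] Fst [-0.1  1. ] w 37.8 q [ 22. -26. 124.  -0.  82. -81.]
the job is handed in; nothing more can be done
```

I handed the job in at t = 40.7 s of the 72 s allowed. The slice is clamped in the corner stop and the robot is clear of everything; the hand-in reported no verdict.

**What I did**
- I swung the clip up by its barrel until it stayed open.
- I slid the slice under it and pressed it onto both bars, with about 4.5 N on the back bar and 4 N on the side bar at the wrist.
- I led the clip down by hand, felt its foot land on the slice, eased off and let go.

**Last checks**
- **Slice position:** the top view shows it flush with both bars. Its centre is within about 0.6 mm of nominal, and its angle error is about 0 rad.
- **Clip:** it lies on the slice, with its foot and leaf down in both pictures.
- **Other objects:** the half brick, pen pot and fragment look the same as in the first pictures.

**Failed, disagreed or uncertain**
- **Friction against the side bar:** my first push in x read 4 N, but that was friction, and the picture still showed a gap of about 3 mm. I backed off and pressed again properly.
- **Foot press:** while the clip came down, Fz at the barrel briefly reached about 4.6 N. I estimate up to about 12 N under the foot (limit 15 N), and I relieved it at once.
- **Camera offset:** contact put the bars about 1 to 1.5 mm away from the vision estimate, which is within the 2 mm calibration.
- **Scene-view check of the slice:** the red mask's width came out at 85 mm, so I ignored it and relied on the top view.
- **Forces not measured directly:** I never measured the bar and foot contact forces, only the wrist force.

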